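# Turn the stamp block rubber side down against the paper stop

## Task

The sun from the window is perishing the rubber on the big flat stamp block, which was left rubber side up. Push the block against the aluminium paper stop so that it rides up the coved foot and stands leaning on the stop, without forcing it, then tip it back over towards the robot so that it ends lying flat, rubber side down, on the cart in front of the stop. Keep it supported on the way down so that it does not slap onto the cart, and leave the other things where they are.

Things in the scene. Friction and masses are not known exactly. Their poses are not given: they have to be found in the camera images.
- block: flat pale wooden stamp block, loose: board 115 (x) by 125 (y) by 14 mm with a black rubber plate 99 by 109 by 3 mm on one broad face (17 mm in all, 0.12 to 0.24 kg). Origin at its very centre; z points out of the rubber face (up at the start, down when turned over); x points roughly to the stop at the start. Too wide to span and too flat to get under while it lies.
- stop: paper stop, a slippery bent aluminium fence fixed to the cart, 150 mm long (y), 72 mm high. Origin on the cart at the middle of its foot line, robot's side; x points level, square into the fence, z up. Its face curves up through (x, z) = (0, 0), (21.5, 18), (34, 36), (42, 55), (45.7, 72) mm, so a board pushed level along x climbs it; behind is a 3 mm flange to x = 76 mm.
- pencil_cup: stainless pencil cup with three pencils, 76 mm wide, 100 mm high (pencils to 150 mm), beside one end of the stop or beside the block; origin under its middle; not to be disturbed
- ink_tin: flat closed ink pad tin, 110 by 72 by 20 mm, beside the block or one end of the stop; origin under its middle; not to be disturbed
- punch: blue plastic hole punch, 120 by 75 mm, 70 mm high; origin under its middle; not to be disturbed
- tape: black tape dispenser, 150 by 55 mm, 92 mm high; origin under its middle; not to be disturbed
- stapler: stapler, 130 by 35 mm, 50 mm high, on the -y side of the cart; origin under its middle; not to be disturbed
- stop_top (a point): middle of the stop's top edge, 5 mm thick. With its lower edge at the foot line the block leans on this edge, about 57 degrees from level, its upper edge some 25 mm above it; nothing else stands within 80 mm behind. Riding up takes only a few newtons; the sheet bends if the block is driven against it with more than 40 N.
Mind the look-alikes: they are no part of the job. Several things look just like the block: the one meant starts farthest from the robot's base.

How it is judged:
By the outcome, as a careful person would: the job done as asked, in the order asked, and still so for the second after the job is handed in, with the robot touching nothing.
It also fails if it takes over 64 s, if anything falls off the work surface, if the arm or the gripper's body presses on something with over 40 N, if the wrist force passes 120 N, or if a joint passes its speed limit or range.

## Robot

A 7-joint arm with a two-finger parallel gripper is mounted at the origin on the work surface. World frame = base frame: x ahead of the robot, y to its left, z up, the work surface at z = 0. Lengths are in m, angles in rad, forces in N, time in s.
With the tool pointing down it reaches from about 0.4 to 0.9 m from the base axis. Payload 5.5 kg.
Tool frame: the origin (TCP) lies midway between the tips of the shut fingers; the grasp point (between the pads) lies 19 mm behind it; z points along the fingers, y is the line along which they close (so a half turn about z gives the same grasp; the last joint's range is limited). The gripper opens to 85 mm and grips with 20 to 120 N. Pads are 22 mm wide; open, the fingers measure 114 mm over their backs; the gripper's body (76 mm by 85 mm) begins 54 mm behind the grasp point. The pads swing forward as they close: fully open they stand 13 mm farther back than shut.
Start: joints at [1.386, 0.501, -0.427, 1.55, 0.221, 1.138, -0.21], TCP at [0.281, -0.586, 0.231] pointing down, gripper open.
Joint ranges: [-2.88, 2.88], [-0.31, 2.03], [-1.54, 1.56], [0.2, 2.42], [-1.41, 4.55], [0.19, 2.02], [-2.57, 2.57]. Speed limits (rad/s): [2.57, 2.57, 3.14, 3.14, 3.14, 3.14, 3.14].

## Interface

Orientations are given as a unit quaternion [x, y, z, w].
In Python, from rig import sense, camera, job_done, silhouettes gives the robot as it stands. The module is installed in compiled form; this text tells all that it offers.
- The arm moves only by the tool arm_command, never from a script. Its argument "motion" is text: rows parted by semicolons, each of 7 numbers parted by spaces: the shift along the tool's x, y, z as a fraction of full scale, then the turn, a rotation vector about the tool's x, y, z as a fraction of full scale, then the opening, from -1 (shut) to 1 (fully open), so that 0 is half open. A call has 1 to 5 rows; each row is the pose to reach, as a shift and turn from the pose commanded when the call began, along the tool's axes at that moment, turning the shorter way round; what a row does not reach only later rows make up. Full scale, the value 1, is 200 mm for a shift and pi rad for a turn. A row lasts 1/10 s, in which the tool goes at most 50 mm and 8.59 degrees, less where a joint would pass 70% of its speed; a pose out of reach is approached as far as the arm can. A call with a number of a shift or a turn outside -1 to 1 is refused whole. A call with a gripper value outside its range is refused whole. The fingers move at their own pace and stop on an object; the grip force is fixed at half the most. Time passes only in rows, so rows that repeat a pose let the fingers close. It gives the time, the measured TCP pose, the force, the opening and the grip force at its end, in the units of the state.
- sense(): the state, without advancing time (a new reading comes with each control period).
- camera(name): name is "scene" or "top" or "wrist"; returns a dict with "frame" (420x560x3 uint8, blue, green, red), "mtx" (3x3 intrinsics, pixels), "position" and "attitude" of the camera in the world. Camera axes: x right, y down, z forward; pixel columns grow to the right and rows downward; lengths in m; the calibration is good to about 2 mm. The wrist camera is an equidistant fisheye: a pixel r from the principal point sees the ray r / f radians off the axis. A picture is of the moment at which its call begins. There is no depth.
- job_done(): hands the job in; it is judged then, once.
Trained networks look in the newest picture that a camera, given by its name, has taken for a name from the list of things; names that differ only in an ending like _2 or _b are one class to them, and where a whole thing is asked for, a point or a joint stands for the part that bears it (a point fixed in the world has none). Each returns a list of dicts, best first, with "confidence" (0 to 1); they miss things now and then, are a little off and sometimes report something else, mostly with a low value. They report only what shows in the picture. A call takes as long as a camera call. They do not tell look-alikes from the thing itself.
- silhouettes(query, camera): "pixels" (420x560 bool, what is visible of it) and "centre" ([column, row] in pixels, amid what is visible of it).
The state is a dict: "time_s": time; "joints": joint angles; "qd": joint speeds; "joint_torque": joint torques, N m; "eef_pos": TCP position; "ee_rot": TCP orientation; "wrist_force": force on the tool from outside, world axes, zero at the start; "ft_torque": the same for the moment, N m; "width": finger opening in m; "finger_force": force on a finger pad.
Only numpy, scipy, OpenCV 4.12 (cv2) and the standard library are available. Lean on these libraries where they do the work, as an engineer would, in place of code of your own. Each camera call takes 0.05 s, during which the arm holds its last target. There are 200 camera calls.

## Working session

There is one attempt and no reset: what is moved stays moved. The work goes in short steps, Python scripts to look and compute and a tool call to move; the robot and the scene stay as the last step left them, time stands still between calls to the robot, and variables do not carry over. Pictures are saved under pics/ and viewed, at most 10 in all, crops included, and the job is handed in when it is done.

Besides the shell and the picture viewer there is one more tool, called in YAML: its name, and indented under it one key for each argument. arm_command: Moves the arm, as the interface text tells. Its arguments: {"type":"object","properties":{"motion":{"type":"string"}},"required":["motion"]}

```bash
mkdir -p pics; cat > h.py <<'E'
import numpy as np, cv2
from rig import sense, camera, job_done, silhouettes
from scipy.spatial.transform import Rotation as R
def att(c):
    a=np.array(c["attitude"],float)
    return a if a.shape==(3,3) else R.from_quat(a).as_matrix()
def plane(c,uv,z):
    K=np.array(c["mtx"]);d=att(c)@np.linalg.inv(K)@np.array([uv[0],uv[1],1.0]);p=np.array(c["position"])
    return p+d*(z-p[2])/d[2]
def proj(c,P):
    K=np.array(c["mtx"]);q=(np.atleast_2d(P)-np.array(c["position"]))@att(c)
    q=q@K.T;return q[:,:2]/q[:,2:]
E
python3 - <<'E'
from h import *
s=sense();print({k:np.round(v,3).tolist() for k,v in s.items()})
for n in("top","scene"):
    c=camera(n);cv2.imwrite(f"pics/{n}0.png",c["frame"]);print(n,c["position"],c["attitude"],c["mtx"])
    for q in("block","stop","pencil_cup","ink_tin","punch","tape","stapler"):
        for d in silhouettes(q,n):
            print(q,round(d["confidence"],2),np.round(d["centre"]),d["pixels"].sum(),plane(c,d["centre"],.0).round(3))
E
```

```text
{'time_s': 0.0, 'joints': [1.386, 0.502, -0.427, 1.551, 0.221, 1.138, -0.21], 'qd': [0.0, -0.002, -0.0, 0.001, 0.002, -0.0, -0.001], 'joint_torque': [-0.001, -56.951, -5.816, -28.094, 0.011, 0.012, 0.0], 'eef_pos': [0.281, -0.585, 0.23], 'ee_rot': [0.975, 0.222, -0.0, -0.001], 'wrist_force': [0.197, 0.595, -0.042], 'ft_torque': [0.029, 0.001, -0.016], 'finger_force': 0.0, 'width': 0.086}
top [ 0.35650511 -0.03006289  1.3506543 ] [ 0.70868728 -0.70243084  0.04773996 -0.04554293] [[486.01934681   0.         285.49731661]
 [  0.         486.01934681 198.17192744]
 [  0.           0.           1.        ]]
block 0.86 [330. 249.] 1968 [ 0.395 -0.156  0.   ]
block 0.76 [265. 186.] 1886 [0.569 0.023 0.   ]
block 0.55 [260. 268.] 1974 [0.342 0.036 0.   ]
stop 0.71 [283. 144.] 1433 [ 0.691 -0.024  0.   ]
stop 0.49 [139. 236.] 1231 [0.427 0.371 0.   ]
pencil_cup 0.59 [230. 126.] 855 [0.744 0.127 0.   ]
ink_tin 0.73 [333. 184.] 1023 [ 0.577 -0.166  0.   ]
punch 0.96 [417. 249.] 1383 [ 0.398 -0.398  0.   ]
tape 0.96 [136. 236.] 1289 [0.426 0.381 0.   ]
tape 0.42 [332. 186.] 1045 [ 0.573 -0.163  0.   ]
stapler 0.6 [440. 160.] 701 [ 0.65  -0.471  0.   ]
scene [0.8391237  0.58654946 0.94400557] [ 0.20066871  0.92112249 -0.32459098 -0.07685134] [[393.41774113   0.         286.08647189]
 [  0.         393.41774113 208.62610532]
 [  0.           0.           1.        ]]
block 0.83 [312. 184.] 1039 [ 0.389 -0.163 -0.   ]
block 0.72 [282. 249.] 1567 [0.582 0.029 0.   ]
block 0.71 [360. 222.] 1416 [0.327 0.037 0.   ]
stop 0.96 [240. 246.] 1198 [ 0.687 -0.033  0.   ]
ink_tin 0.88 [261. 201.] 719 [ 0.567 -0.163  0.   ]
punch 0.88 [281. 135.] 914 [ 0.382 -0.425  0.   ]
tape 0.74 [396. 332.] 1720 [0.426 0.366 0.   ]
stapler 0.95 [206. 146.] 553 [ 0.646 -0.475  0.   ]
```

```bash
python3 - <<'E'
from h import *
c=camera("top");f=c["frame"]
cv2.imwrite("pics/top1.png",cv2.resize(f[90:330,90:470],(760,480),interpolation=cv2.INTER_CUBIC))
s=camera("scene");cv2.imwrite("pics/scene1.png",cv2.resize(s["frame"][140:320,180:420],(800,600),interpolation=cv2.INTER_CUBIC))
for cam,cc in(("top",c),("scene",s)):
  for q,z in(("block",.013),("stop",0.07),("ink_tin",.02),("pencil_cup",.1)):
    for d in silhouettes(q,cam)[:3]:
        m=d["pixels"].astype(np.uint8);ct=max(cv2.findContours(m,0,1)[0],key=cv2.contourArea)
        r=cv2.minAreaRect(ct);b=cv2.boxPoints(r)
        print(cam,q,round(d["confidence"],2),[plane(cc,p,z)[:2].round(3).tolist() for p in b],"c",plane(cc,r[0],z)[:2].round(3))
E
```

```text
top block 0.86 [[0.404, -0.071], [0.476, -0.164], [0.374, -0.241], [0.304, -0.148]] c [ 0.389 -0.156]
top block 0.84 [[0.533, 0.097], [0.645, 0.061], [0.604, -0.061], [0.493, -0.024]] c [0.569 0.018]
top block 0.55 [[0.329, 0.123], [0.429, 0.045], [0.356, -0.047], [0.258, 0.031]] c [0.343 0.038]
top ink_tin 0.8 [[0.521, -0.115], [0.63, -0.14], [0.614, -0.212], [0.505, -0.186]] c [ 0.567 -0.163]
top pencil_cup 0.67 [[0.751, 0.17], [0.784, 0.108], [0.698, 0.065], [0.666, 0.126]] c [0.725 0.117]
scene block 0.95 [[0.605, -0.057], [0.489, -0.021], [0.538, 0.1], [0.645, 0.066]] c [0.57  0.024]
scene block 0.92 [[0.432, 0.053], [0.354, -0.045], [0.253, 0.038], [0.335, 0.129]] c [0.344 0.046]
scene block 0.83 [[0.478, -0.153], [0.384, -0.262], [0.301, -0.153], [0.398, -0.054]] c [ 0.391 -0.153]
scene stop 0.77 [[0.75, 0.064], [0.692, -0.097], [0.623, -0.066], [0.687, 0.093]] c [0.69  0.003]
scene ink_tin 0.78 [[0.613, -0.207], [0.503, -0.184], [0.527, -0.103], [0.632, -0.125]] c [ 0.569 -0.154]
scene pencil_cup 0.85 [[0.768, 0.08], [0.693, 0.088], [0.71, 0.206], [0.779, 0.197]] c [0.738 0.145]
```

View pics/top1.png

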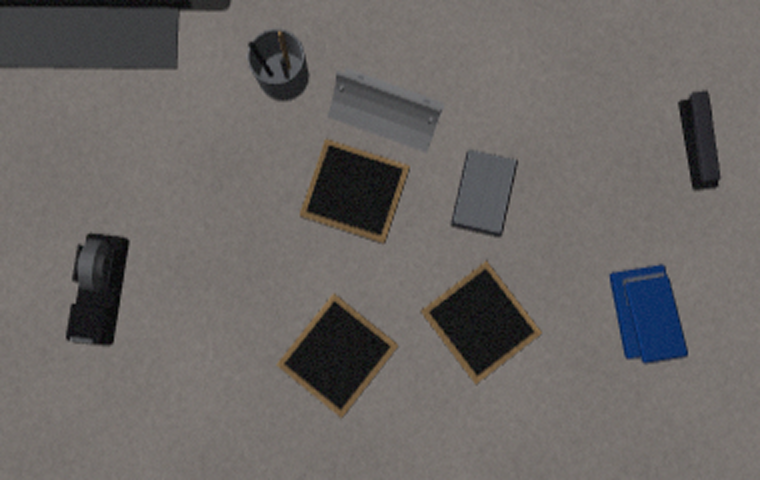

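View pics/scene1.png

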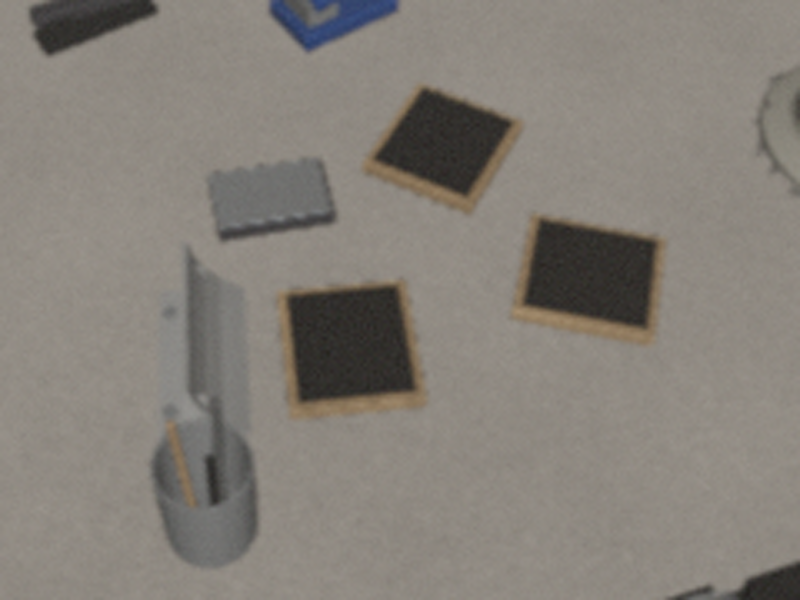

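The block meant is the one at top-view px (265,186), crop (355,190), at about (0.57, 0.02). It is 0.57 m from the base, while its look-alikes at px (330,249) and (260,268) are 0.42 and 0.34 m away. The enlarged crop shows it directly in front of the stop, rubber up. The cup is at the stop's left end and the tin to the right of the block. Next I'll fit poses to the silhouettes and test an arm kinematics guess.

```bash
cat >> h.py <<'E'
DH=[(0,0,.267),(-np.pi/2,0,0),(np.pi/2,0,.293),(np.pi/2,.0525,0),(np.pi/2,.0775,.3425),(np.pi/2,0,0),(-np.pi/2,.076,.097)]
def fk(q,tool=.172):
    T=np.eye(4)
    for (al,a,d),t in zip(DH,q):
        A=np.eye(4);A[:3,:3]=R.from_euler('x',al).as_matrix()@R.from_euler('z',t).as_matrix();A[:3,3]=R.from_euler('x',al).as_matrix()@[0,0,d]+[a,0,0];T=T@A
    T[:3,3]+=T[:3,2]*tool
    return T
E
cat > fit.py <<'E'
from h import *
from scipy.optimize import minimize
C={n:camera(n) for n in("top","scene")}
prof=np.array([(0,0),(21.5,18),(34,36),(42,55),(45.7,72)])/1e3
def pieces_stop():
    P=[]
    for a,b in zip(prof[:-1],prof[1:]): P.append([(p[0]+t,y,p[1]) for p in(a,b) for y in(-.075,.075) for t in(0,.003)])
    P.append([(x,y,.003) for x in(.04,.076) for y in(-.075,.075)]);return P
def box(x,y,h): return [[(i*x/2,j*y/2,k*h) for i in(-1,1) for j in(-1,1) for k in(0,1)]]
def render(c,P,p):
    m=np.zeros((420*4,560*4),np.uint8);r=R.from_euler('z',p[2])
    for q in P:
        uv=proj(c,r.apply(np.array(q))+[p[0],p[1],0]);cv2.fillConvexPoly(m,cv2.convexHull(((uv+.5)*4).astype(np.float32)).astype(np.int32),1)
    return cv2.resize(m*255,(560,420),interpolation=cv2.INTER_AREA)/255.
def fit(q,P,p0,cams=("top","scene")):
    M={}
    for n in cams:
        ds=[d for d in silhouettes(q,n) if np.linalg.norm(plane(C[n],d["centre"],.01)[:2]-p0[:2])<.09]
        if ds: M[n]=ds[0]["pixels"].astype(float)
    f=lambda v:sum(np.abs(render(C[n],P,v*[.01,.01,.1])-m).sum()/m.sum() for n,m in M.items())
    r=minimize(f,np.array(p0)/[.01,.01,.1],method="Nelder-Mead",options=dict(initial_simplex=np.array(p0)/[.01,.01,.1]+np.vstack([np.zeros(3),np.eye(3)])))
    return r.x*[.01,.01,.1],r.fun,list(M)
E
python3 - <<'E'
from fit import *
for cams in(("top","scene"),("top",),("scene",)):
    for q,P,p0 in(("stop",pieces_stop(),(.665,-.01,-.31)),("block",box(.115,.125,.0155),(.569,.02,-.31)),("ink_tin",box(.11,.072,.02),(.567,-.163,-.23))):
        v,f,n=fit(q,P,p0,cams);print(q,v.round(4),np.degrees(v[2]).round(1),round(f,3),n)
s=sense();T=fk(s["joints"]);print(T.round(3),s["eef_pos"],R.from_quat(s["ee_rot"]).as_matrix().round(3))
E
```

```text
stop [ 0.6509 -0.0129 -0.3418] -19.6 0.178 ['top', 'scene']
block [ 0.5696  0.0186 -0.314 ] -18.0 0.094 ['top', 'scene']
ink_tin [ 0.5674 -0.1614 -0.2212] -12.7 0.144 ['top', 'scene']
stop [ 0.6527 -0.0121 -0.3461] -19.8 0.045 ['top']
block [ 0.57    0.0179 -0.3222] -18.5 0.051 ['top']
ink_tin [ 0.5688 -0.1614 -0.2171] -12.4 0.048 ['top']
stop [ 0.6497 -0.0142 -0.3386] -19.4 0.098 ['scene']
block [ 0.5691  0.0185 -0.3094] -17.7 0.041 ['scene']
ink_tin [ 0.5655 -0.1627 -0.2282] -13.1 0.076 ['scene']
[[ 0.44   0.898 -0.021  0.293]
 [ 0.897 -0.44  -0.034  0.503]
 [-0.04  -0.004 -0.999  0.141]
 [ 0.     0.     0.     1.   ]] [ 0.28150552 -0.58589897  0.23133337] [[ 0.901  0.433  0.   ]
 [ 0.433 -0.901 -0.   ]
 [ 0.     0.    -1.   ]]
```

```bash
python3 - <<'E'
from h import *
import itertools
s=sense();q=s["joints"];Rt=R.from_quat(s["ee_rot"]).as_matrix()
Y=lambda a:R.from_euler('y',a).as_matrix();Z=lambda a:R.from_euler('z',a).as_matrix()
res=[]
o=[0,np.pi/2,np.pi,-np.pi/2]
opts=[[(sg,of) for sg in(1,-1) for of in o] for _ in range(5)]
for c in itertools.product(*opts):
    a=[sg*x+of for (sg,of),x in zip(c,q[1:6])]
    v=np.array([np.sin(a[4]),0,np.cos(a[4])])
    ca,sa=np.cos(a[3]),np.sin(a[3]);v=np.array([ca*v[0]-sa*v[1],sa*v[0]+ca*v[1],v[2]])
    ca,sa=np.cos(a[2]),np.sin(a[2]);v=np.array([ca*v[0]+sa*v[2],v[1],-sa*v[0]+ca*v[2]])
    ca,sa=np.cos(a[1]),np.sin(a[1]);v=np.array([ca*v[0]-sa*v[1],sa*v[0]+ca*v[1],v[2]])
    z=-np.sin(a[0])*v[0]+np.cos(a[0])*v[2]
    res.append((1-abs(z),np.sign(z),c))
res.sort(key=lambda r:r[0])
for r in res[:40]:print(f"{np.sqrt(2*max(r[0],0)):.4f}",r[1],[(sg,round(of/np.pi*2)) for sg,of in r[2]])
E
```

```text
0.0001 1.0 [(1, 0), (1, 0), (1, 0), (1, 0), (1, 2)]
0.0001 1.0 [(1, 0), (1, 0), (1, 0), (1, 2), (-1, 2)]
0.0001 -1.0 [(1, 0), (1, 0), (1, 2), (-1, 2), (-1, 2)]
0.0001 1.0 [(1, 0), (1, 2), (-1, 0), (1, 0), (-1, 2)]
0.0001 1.0 [(1, 0), (1, 2), (-1, 0), (1, 2), (1, 2)]
0.0001 -1.0 [(1, 0), (1, 2), (-1, 2), (-1, 2), (1, 2)]
0.0001 1.0 [(1, 0), (-1, 0), (1, 0), (-1, 0), (1, 2)]
0.0001 1.0 [(1, 0), (-1, 0), (1, 0), (-1, 2), (-1, 2)]
0.0001 1.0 [(1, 0), (-1, 2), (-1, 0), (-1, 0), (-1, 2)]
0.0001 -1.0 [(1, 0), (-1, 2), (-1, 0), (-1, 2), (1, 0)]
0.0001 1.0 [(1, 0), (-1, 2), (-1, 0), (-1, 2), (1, 2)]
0.0001 -1.0 [(1, 0), (-1, 2), (-1, 2), (1, 2), (1, 2)]
0.0001 -1.0 [(1, 2), (1, 0), (1, 0), (1, 0), (1, 2)]
0.0001 -1.0 [(1, 2), (1, 0), (1, 0), (1, 2), (-1, 2)]
0.0001 1.0 [(1, 2), (1, 0), (1, 2), (-1, 2), (-1, 2)]
0.0001 -1.0 [(1, 2), (1, 2), (-1, 0), (1, 0), (-1, 2)]
0.0001 -1.0 [(1, 2), (1, 2), (-1, 0), (1, 2), (1, 2)]
0.0001 1.0 [(1, 2), (1, 2), (-1, 2), (-1, 2), (1, 2)]
0.0001 -1.0 [(1, 2), (-1, 0), (1, 0), (-1, 0), (1, 2)]
0.0001 -1.0 [(1, 2), (-1, 0), (1, 0), (-1, 2), (-1, 2)]
0.0001 -1.0 
[... 393 characters left out ...]
), (1, 2), (1, 0), (1, 0), (1, 2)]
0.0001 1.0 [(-1, 0), (1, 2), (1, 0), (1, 2), (-1, 2)]
0.0001 -1.0 [(-1, 0), (1, 2), (1, 2), (-1, 2), (-1, 2)]
0.0001 1.0 [(-1, 0), (-1, 0), (-1, 0), (-1, 0), (-1, 2)]
0.0001 1.0 [(-1, 0), (-1, 0), (-1, 0), (-1, 2), (1, 2)]
0.0001 1.0 [(-1, 0), (-1, 2), (1, 0), (-1, 0), (1, 2)]
0.0001 -1.0 [(-1, 0), (-1, 2), (1, 0), (-1, 2), (-1, 0)]
0.0001 1.0 [(-1, 0), (-1, 2), (1, 0), (-1, 2), (-1, 2)]
0.0001 -1.0 [(-1, 0), (-1, 2), (1, 2), (1, 2), (-1, 2)]
0.0001 -1.0 [(-1, 2), (1, 0), (-1, 0), (1, 2), (1, 2)]
0.0001 1.0 [(-1, 2), (1, 0), (-1, 2), (-1, 2), (1, 2)]
0.0001 -1.0 [(-1, 2), (1, 2), (1, 0), (1, 0), (1, 2)]
0.0001 -1.0 [(-1, 2), (1, 2), (1, 0), (1, 2), (-1, 2)]
```

arm_command:
  motion: "0 0 0 0 0 0 1"

```text
time_s: 2.1
eef_pos: [0.2815, -0.5859, 0.2313]
ee_rot: [0.975, 0.222, 0.0, 0.0]
wrist_force: [0.3, -0.3, 0.1]
width: 0.0858
finger_force: 0.0
```

arm_command:
  motion: "0.75 -0.82 0 0 0 0 1;0.75 -0.82 0 0 0 0 1;0.75 -0.82 0 0 0 0 1;0.75 -0.82 0 0 0 0 1;0.75 -0.82 0 0 0 0 1"

```text
time_s: 2.6
eef_pos: [0.3475, -0.3681, 0.2316]
ee_rot: [0.974, 0.225, 0.0, -0.0]
wrist_force: [-0.5, -0.1, 0.2]
width: 0.0856
finger_force: 0.0
```

```bash
cat >> h.py <<'E'
import json,os
def log():
    s=sense();L=json.load(open("log.json")) if os.path.exists("log.json") else []
    L.append([list(map(float,s["joints"])),list(map(float,s["eef_pos"])),list(map(float,s["ee_rot"]))]);json.dump(L,open("log.json","w"));return s
E
python3 -c "
from h import *;s=log();print(s['joints'])"
```

```text
[ 1.22632322  0.25210796 -0.53712849  1.90284153  0.14876046  1.0262661
 -0.49181144]
```

arm_command:
  motion: "0.75 -0.82 0 0 0 0 1;0.75 -0.82 0 0 0 0 1;0.75 -0.82 0 0 0 0 1;0.75 -0.82 0 0 0 0 1;0.75 -0.82 0 0 0 0 1"

```text
time_s: 3.1
eef_pos: [0.411, -0.1556, 0.2319]
ee_rot: [0.974, 0.225, 0.001, 0.0]
wrist_force: [0.6, 0.5, -0.4]
width: 0.085
finger_force: 0.0
```

```bash
python3 -c "
from h import *;s=log();print(s['joints'])"
```

```text
[ 0.96000174  0.13396949 -0.70399196  2.04491469  0.10295413  0.99553197
 -0.91283532]
```

arm_command:
  motion: "0.75 -0.82 0 0 0 0.22 1;0.75 -0.82 0 0 0 0.22 1;0.75 -0.82 0 0 0 0.22 1;0.75 -0.82 0 0 0 0.22 1;0.75 -0.82 0 0 0 0.22 1"

```text
time_s: 3.6
eef_pos: [0.4688, 0.0321, 0.2317]
ee_rot: [0.997, -0.079, 0.0, 0.0]
wrist_force: [1.0, -0.5, 0.3]
width: 0.0856
finger_force: 0.0
```

```bash
cat >> h.py <<'E'
def chain(q,b):
    y=lambda a:R.from_euler('y',a);z=lambda a:R.from_euler('z',a)
    r0=z(b+q[0]);r2=r0*y(q[1]);r3=r2*z(q[2]);r4=r3*y(q[3]);r5=r4*z(q[4]);r6=r5*y(q[5]);r7=r6*z(q[6]);return r0,r2,r3,r4,r5,r6,r7
def basis(q,b):
    r0,r2,r3,r4,r5,r6,r7=chain(q,b);X=[1,0,0];Zv=[0,0,1]
    return np.array([Zv,r0.apply(X),r3.apply(Zv),r3.apply(X),r4.apply(X),r5.apply(Zv),r5.apply(X),r6.apply(X),r6.apply(Zv)]).T
E
python3 - <<'E'
from h import *
s=log();print(s["joints"],s["eef_pos"],s["time_s"])
L=json.load(open("log.json"))
for q,p,e in L:
    d=chain(q,0)[-1].inv().as_matrix(); M=R.from_quat(e).as_matrix()@d; print(R.from_matrix(M).as_rotvec().round(3))
b=R.from_matrix(M).as_rotvec()[2]
A=np.vstack([basis(q,b) for q,p,e in L]);y=np.hstack([p for q,p,e in L])
x,r,k,sv=np.linalg.lstsq(A,y,rcond=1e-3);print(x.round(4),np.abs(A@x-y).max(),k,sv.round(3))
E
```

```text
[ 0.56555248  0.21393218 -0.77301318  1.97860222  0.17625591  1.01499909
 -2.01786549] [0.46879485 0.03210149 0.23169338] 3.6
[0.    0.    2.477]
[-0.003  0.     2.478]
[-0.002  0.     1.256]
[ 31.4933  -1.6182 -11.1496   9.073  -11.9345  44.3985  31.9662  33.1702
 -21.6922] 0.12224706777615729 7 [3.840e+00 3.336e+00 1.055e+00 8.300e-02 7.500e-02 5.400e-02 4.000e-03
 3.000e-03 1.000e-03]
```

```bash
cat >> h.py <<'E'
_c=chain
SG=np.array([-1,1,-1,1,-1,1,-1])
chain=lambda q,b:_c(np.array(q)*SG,b)
E
python3 - <<'E'
from h import *
L=json.load(open("log.json"));L.append([[1.386,.5015,-.427,1.5505,.221,1.138,-.21],[.28150552,-.58589897,.23133337],[.975,.222,0,0]])
for q,p,e in L:
    M=(R.from_quat(e)*chain(q,0)[-1].inv()).as_rotvec(); print(M.round(3))
b=M[2]
A=np.vstack([basis(q*1,b) for q,p,e in L]);y=np.hstack([p for q,p,e in L])
for cols in([0,2,5,8],[0,2,3,4,5,7,8],[0,2,5,7,8],[0,2,3,5,8],range(9)):
    cols=list(cols);x,r,k,sv=np.linalg.lstsq(A[:,cols],y,rcond=1e-6);print(cols,x.round(4),np.abs(A[:,cols]@x-y).max().round(4),k,sv.round(3))
E
```

```text
[ 0.000e+00  1.000e-03 -1.571e+00]
[ 0.002 -0.    -1.571]
[ 1.000e-03 -1.000e-03 -1.571e+00]
[-0.     0.    -1.571]
[0, 2, 5, 8] [-118.3936   -2.0037    0.6639 -120.8688] 0.3838 4 [3.575e+00 1.766e+00 3.220e-01 1.000e-03]
[0, 2, 3, 4, 5, 7, 8] [45.7239 -0.5131 -0.7628  2.3646 -1.4817 -3.3835 43.9089] 0.1069 7 [3.979e+00 3.451e+00 3.440e-01 2.770e-01 2.510e-01 1.800e-02 1.000e-03]
[0, 2, 5, 7, 8] [-122.275    -2.0083    0.4613   -0.1777 -124.6529] 0.3877 5 [3.583e+00 2.654e+00 3.410e-01 8.100e-02 1.000e-03]
[0, 2, 3, 5, 8] [-1.201837e+02 -2.011200e+00  2.520000e-02  6.385000e-01 -1.226590e+02] 0.3844 5 [3.657e+00 2.540e+00 3.270e-01 2.630e-01 1.000e-03]
[0, 1, 2, 3, 4, 5, 6, 7, 8] [ 83.6969  -0.2968   2.8298   1.3243   4.9548   2.1499 -10.99     6.508
  90.052 ] 0.0335 9 [4.428e+00 3.860e+00 1.142e+00 3.000e-01 2.760e-01 1.330e-01 1.100e-02
 7.000e-03 1.000e-03]
```

```bash
python3 - <<'E'
from h import *
L=json.load(open("log.json"));L.append([[1.386,.5015,-.427,1.5505,.221,1.138,-.21],[.28150552,-.58589897,.23133337],[.975,.222,0,0]])
b=0
A=np.vstack([basis(q,b) for q,p,e in L]);y=np.hstack([p for q,p,e in L])
for cols in([0,2,5],[0,2,3,4,5],[0,2,5,7],[0,2,3,4,5,7],[0,1,2,3,4,5,6,7]):
    cols=list(cols);x,r,k,sv=np.linalg.lstsq(A[:,cols],y,rcond=1e-6);print(cols,x.round(4),np.abs(A[:,cols]@x-y).max().round(4),k,sv.round(3))
for q,p,e in L: print((chain(q,0)[-1].inv()*R.from_quat(e)).as_rotvec().round(3))
E
```

```text
[0, 2, 5] [-0.1139  0.5927  0.4373] 0.0163 3 [2.976 1.752 0.276]
[0, 2, 3, 4, 5] [-0.1718  0.5552 -0.017  -0.0913  0.4134] 0.0095 5 [3.445 2.816 0.294 0.269 0.219]
[0, 2, 5, 7] [-0.1104  0.5926  0.4441  0.0058] 0.0163 4 [3.02  2.604 0.302 0.078]
[0, 2, 3, 4, 5, 7] [ 0.0029  0.5341  0.0853 -0.0914  0.6749  0.3198] 0.0068 6 [3.453 3.442 0.304 0.277 0.241 0.018]
[0, 1, 2, 3, 4, 5, 6, 7] [-0.0502  0.0239  0.5022 -0.0425 -0.0656  0.3717  0.0877 -0.1103] 0.0041 8 [4.139 3.66  1.137 0.3   0.276 0.122 0.011 0.007]
[-0.    -0.     1.571]
[-0.    -0.     1.571]
[-0.    -0.     1.571]
[-0.    -0.     1.571]
```

```bash
cat >> h.py <<'E'
YAW=np.radians(-19.6);SO=np.array([.651,-.013,0])
EX=np.array([np.cos(YAW),np.sin(YAW),0]);EY=np.array([-EX[1],EX[0],0]);EZ=np.array([0,0,1.])
def S(x,y,z): return SO+EX*x+EY*y+EZ*z
def inS(p): p=np.array(p)-SO; return np.array([p@EX,p@EY,p[2]])
def Rpush(t): # fingers spread along stop y, pointing down, leaning back by t
    c,s=np.cos(t),np.sin(t);z=EX*s-EZ*c;y=-EY;return np.array([np.cross(y,z),y,z]).T
def row(p,M,p0=None,M0=None):
    s=sense();p0=np.array(s["eef_pos"]) if p0 is None else p0;M0=R.from_quat(s["ee_rot"]).as_matrix() if M0 is None else M0
    d=M0.T@(p-p0)/.2;w=R.from_matrix(M0.T@M).as_rotvec()/np.pi
    return np.r_[d,w].round(3).tolist(),"mm",(np.linalg.norm(d)*200).round(),"deg",(np.linalg.norm(w)*180).round(1)
E
python3 - <<'E'
from h import *
s=log();print(inS(s["eef_pos"]).round(4))
M=Rpush(np.radians(10));off=.013*M[:,2]
a=S(-.176,.002,.10)+off;b=S(-.176,.002,.0035)+off
print(row(a,M));print(row(b,M,a,M))
E
```

```text
[-0.1868 -0.0186  0.2317]
([0.082, -0.09, 0.723, -0.005, 0.055, 0.059], 'mm', np.float64(147.0), 'deg', np.float64(14.5))
([-0.084, 0.0, 0.475, 0.0, 0.0, 0.0], 'mm', np.float64(96.0), 'deg', np.float64(0.0))
```

arm_command:
  motion: "0.082 -0.09 0.723 -0.005 0.055 0.059 1;0.082 -0.09 0.723 -0.005 0.055 0.059 1;0.082 -0.09 0.723 -0.005 0.055 0.059 1;0.082 -0.09 0.723 -0.005 0.055 0.059 1;0.082 -0.09 0.723 -0.005 0.055 0.059 1"

```text
time_s: 4.1
eef_pos: [0.4855, 0.0469, 0.0848]
ee_rot: [0.982, -0.166, 0.083, 0.015]
wrist_force: [0.1, -0.5, 0.4]
width: 0.0851
finger_force: 0.0
```

arm_command:
  motion: "-0.068 0 0.385 0 0 0 1;-0.068 0 0.385 0 0 0 1;-0.068 0 0.385 0 0 0 1;-0.068 0 0.385 0 0 0 1"

```text
time_s: 4.5
eef_pos: [0.4875, 0.047, 0.0094]
ee_rot: [0.982, -0.167, 0.085, 0.014]
wrist_force: [0.2, 0.6, 0.7]
width: 0.0854
finger_force: 0.0
```

```bash
python3 - <<'E'
from h import *
s=log();print(s["time_s"],s["wrist_force"],inS(s["eef_pos"]).round(4))
M=Rpush(np.radians(10));off=.013*M[:,2];print(row(S(-.176,.002,.0035)+off,M))
c=camera("scene");cv2.imwrite("pics/s2.png",cv2.resize(c["frame"][120:330,160:440],(800,600),interpolation=cv2.INTER_CUBIC))
E
```

```text
4.5 [0.16423298 0.63687041 0.68941812] [-0.1741  0.0017  0.0094]
([-0.014, -0.002, 0.092, -0.0, 0.001, 0.002], 'mm', np.float64(19.0), 'deg', np.float64(0.3))
```

View pics/s2.png

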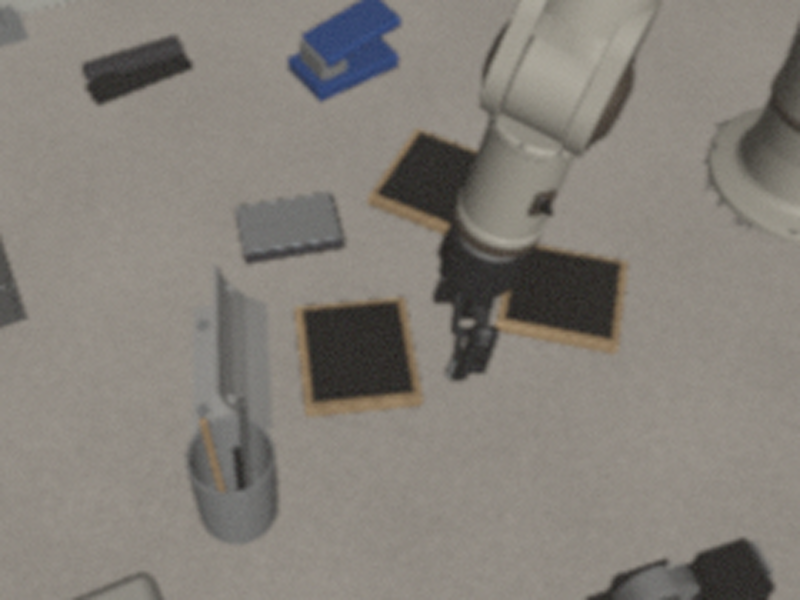

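arm_command:
  motion: "-0.008 0 0.05 0 0 0 1;-0.012 0 0.07 0 0 0 1;-0.014 -0.002 0.085 0 0 0 1;-0.014 -0.002 0.09 0 0.001 0.002 1;-0.014 -0.002 0.09 0 0.001 0.002 1"

```text
time_s: 5.05
eef_pos: [0.4876, 0.0463, -0.0097]
ee_rot: [0.981, -0.171, 0.087, 0.014]
wrist_force: [0.5, 0.6, -0.4]
width: 0.0856
finger_force: 0.0
```

```bash
python3 - <<'E'
from h import *
s=log();print(s["time_s"],s["wrist_force"],inS(s["eef_pos"]).round(4))
M=Rpush(np.radians(10))
p=np.array(s["eef_pos"])
for d in(.02,.04,.06): print(d,row(p+EX*d,M)[0])
E
```

```text
5.05 [ 0.49963191  0.58436858 -0.38047448] [-0.1739  0.001  -0.0097]
0.02 [0.098, -0.0, 0.018, -0.0, -0.001, -0.001]
0.04 [0.197, -0.001, 0.035, -0.0, -0.001, -0.001]
0.06 [0.295, -0.001, 0.053, -0.0, -0.001, -0.001]
```

arm_command:
  motion: "0.05 0 0.009 0 0 0 1;0.1 0 0.018 0 0 0 1;0.147 0 0.026 0 0 0 1;0.197 0 0.035 0 0 0 1;0.246 0 0.044 0 0 0 1"

```text
time_s: 5.55
eef_pos: [0.5356, 0.029, -0.0097]
ee_rot: [0.981, -0.171, 0.087, 0.014]
wrist_force: [-1.5, -0.5, 1.7]
width: 0.0852
finger_force: 0.7
```

arm_command:
  motion: "0.04 0 0.007 0 0 0 1;0.08 0 0.014 0 0 0 1;0.12 0 0.021 0 0 0 1;0.16 0 0.028 0 0 0 1;0.2 0 0.035 0 0 0 1"

```text
time_s: 6.05
eef_pos: [0.5732, 0.0155, -0.0098]
ee_rot: [0.981, -0.171, 0.087, 0.014]
wrist_force: [-1.0, 0.8, -2.3]
width: 0.0855
finger_force: 1.0
```

```bash
python3 - <<'E'
from h import *
s=log();print(s["time_s"],s["wrist_force"],inS(s["eef_pos"]).round(4))
c=camera("scene");cv2.imwrite("pics/s3.png",cv2.resize(c["frame"][180:330,200:400],(800,600),interpolation=cv2.INTER_CUBIC))
E
```

```text
6.05 [-1.00320539  0.78615244 -2.30765171] [-0.0829  0.0008 -0.0098]
```

View pics/s3.png

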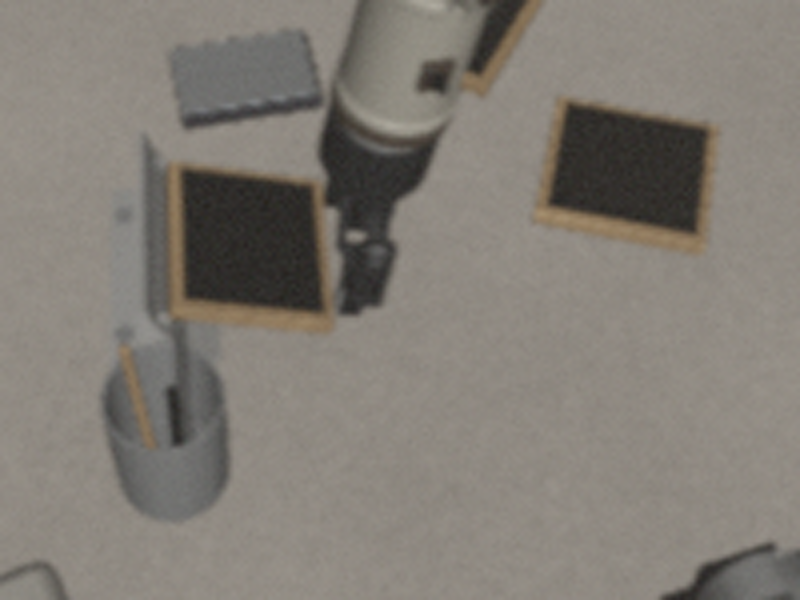

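The block is riding up the cove (its front edge is raised, crop ~(175,240)), with low force. Continuing.

arm_command:
  motion: "0.04 0 0.007 0 0 0 1;0.08 0 0.014 0 0 0 1;0.12 0 0.021 0 0 0 1;0.16 0 0.028 0 0 0 1;0.2 0 0.035 0 0 0 1"

```text
time_s: 6.6
eef_pos: [0.6124, 0.0016, -0.0092]
ee_rot: [0.981, -0.171, 0.087, 0.014]
wrist_force: [-0.9, -0.3, -2.0]
width: 0.0855
finger_force: 0.4
```

arm_command:
  motion: "0.015 0 0.003 0 0 0 1;0.03 0 0.005 0 0 0 1;0.04 0 0.007 0 0 0 1;0.05 0 0.009 0 0 0 1;0.06 0 0.011 0 0 0 1"

```text
time_s: 7.1
eef_pos: [0.6225, -0.0019, -0.0096]
ee_rot: [0.981, -0.171, 0.087, 0.014]
wrist_force: [-1.0, 0.4, -0.9]
width: 0.0855
finger_force: 0.5
```

```bash
python3 - <<'E'
from h import *
s=log();print(s["time_s"],s["wrist_force"],inS(s["eef_pos"]).round(4))
c=camera("scene");cv2.imwrite("pics/s4.png",cv2.resize(c["frame"][180:330,200:400],(800,600),interpolation=cv2.INTER_CUBIC))
E
```

```text
7.1 [-0.99440743  0.35148237 -0.92707215] [-0.0305  0.0009 -0.0096]
```

View pics/s4.png

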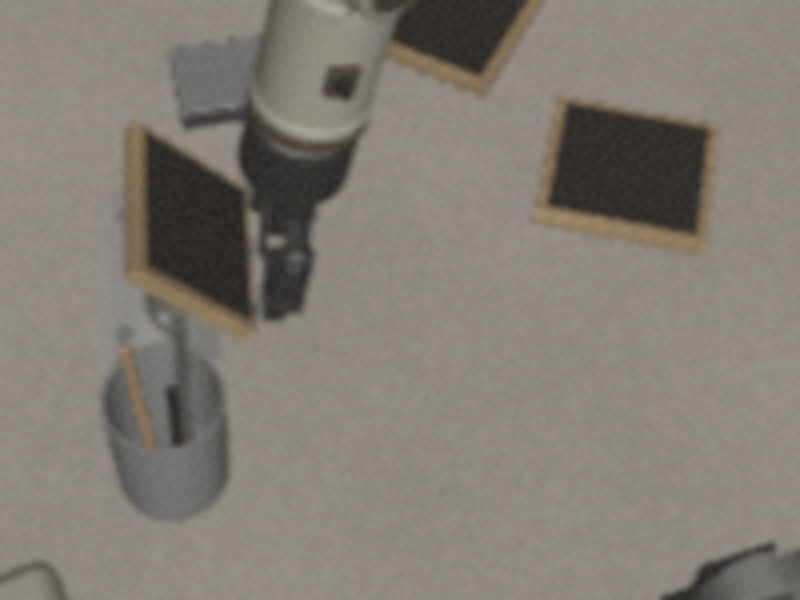

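The block is up at about 50°, leaning on the stop's top edge, with the fingers behind its lower edge at crop (255,320). A small final push remains.

arm_command:
  motion: "0.01 0 0.002 0 0 0 1;0.02 0 0.004 0 0 0 1;0.03 0 0.005 0 0 0 1;0.04 0 0.007 0 0 0 1;0.045 0 0.008 0 0 0 1"

```text
time_s: 7.65
eef_pos: [0.6315, -0.0052, -0.0094]
ee_rot: [0.981, -0.171, 0.087, 0.014]
wrist_force: [-0.8, 0.1, -0.1]
width: 0.0858
finger_force: 0.5
```

```bash
cat > tilt.py <<'E'
from fit import *
def pose(v,c,P=None):  # v: A_xs, A_ys, angle, yaw-offset ; block x up at angle from level, wood bottom corner A
    xs,ys,an,ya,z0=v
    ex=np.cos(an)*EX+np.sin(an)*EZ; nz=-np.sin(an)*EX+np.cos(an)*EZ; ey=EY
    rr=R.from_rotvec(EZ*ya)
    B=[[rr.apply(ex*i*.115+ey*j*.0625+nz*k*.014)+S(xs,ys,z0) for i in(0,1) for j in(-1,1) for k in(0,1)]]
    return B
def fitblock(v0,cams=("scene","top"),z0=0.):
    M={}
    p0=S(v0[0]+.0575*np.cos(v0[2]),v0[1],0)[:2]
    for n in cams:
        ds=[d for d in silhouettes("block",n) if np.linalg.norm(plane(C[n],d["centre"],.05)[:2]-p0)<.09]
        if ds: M[n]=ds[0]["pixels"].astype(float)
    sc=np.array([.01,.01,.1,.1])
    f=lambda u:sum(np.abs(render(C[n],pose(np.r_[u*sc,z0],C[n]),np.zeros(3))-m).sum()/m.sum() for n,m in M.items())
    u0=np.array(v0)/sc
    r=minimize(f,u0,method="Nelder-Mead",options=dict(initial_simplex=u0+np.vstack([np.zeros(4),np.eye(4)]),maxiter=250))
    return r.x*sc,r.fun,list(M)
E
python3 - <<'E'
from tilt import *
s=log();print(s["time_s"],s["wrist_force"],inS(s["eef_pos"]).round(4))
for cams in(("scene","top"),("scene",)):
    v,f,n=fitblock([0,.002,1.0,0],cams);print(v.round(4),np.degrees(v[2:]).round(1),round(f,3),n)
L=json.load(open("log.json"));L.append([[1.386,.5015,-.427,1.5505,.221,1.138,-.21],[.28150552,-.58589897,.23133337],[.975,.222,0,0]])
A=np.vstack([basis(q,0) for q,p,e in L]);y=np.hstack([p for q,p,e in L])
for cols in([0,2,5,8],[0,2,3,4,5,7,8],[0,1,2,3,4,5,6,7,8]):
    cols=list(cols);x,r,k,sv=np.linalg.lstsq(A[:,cols],y,rcond=1e-6);print(cols,x.round(4),np.abs(A[:,cols]@x-y).max().round(4),sv.round(3))
print((chain(s["joints"],0)[-1].inv()*R.from_quat(s["ee_rot"])).as_rotvec().round(3),np.round(s["joints"],3))
E
```

```text
7.75 [-0.91611189  0.27547178 -0.32276631] [-0.0209  0.0008 -0.0094]
[ 0.0019 -0.0022  1.0449  0.0113] [59.9  0.6] 0.989 ['scene', 'top']
[-0.0024 -0.0015  0.9949  0.0091] [57.   0.5] 0.046 ['scene']
[0, 2, 5, 8] [0.381  0.5213 0.4489 0.4243] 0.0221 [5.74  2.509 0.864 0.125]
[0, 2, 3, 4, 5, 7, 8] [0.3719 0.5478 0.0103 0.006  0.4772 0.0375 0.409 ] 0.0207 [6.235 5.367 1.147 0.838 0.386 0.372 0.115]
[0, 1, 2, 3, 4, 5, 6, 7, 8] [ 0.2647  0.0176  0.5132 -0.0084 -0.0636  0.4644  0.0574  0.0143  0.2956] 0.0039 [6.87  6.155 1.636 0.992 0.875 0.522 0.361 0.291 0.052]
[-0.    -0.     1.571] [ 0.046  0.684 -0.154  1.889  0.397  0.441 -2.33 ]
```

```bash
cat >> h.py <<'E'
def basis2(q):
    r0,r2,r3,r4,r5,r6,r7=chain(q,0);I=np.eye(3)
    return np.hstack([np.eye(3)[:,2:],r0.as_matrix()[:,:2],r3.as_matrix(),r4.as_matrix()[:,:1],r5.as_matrix(),r6.as_matrix()])
def fitfk(verbose=0):
    L=json.load(open("log.json"));L.append([[1.386,.5015,-.427,1.5505,.221,1.138,-.21],[.28150552,-.58589897,.23133337],0])
    A=np.vstack([basis2(q) for q,p,e in L]);y=np.hstack([p for q,p,e in L])
    x0=np.array([.3,0,0,0,0,.5,0,0,0,.45,0,0,.3]);lam=2e-3
    x=x0+np.linalg.solve(A.T@A+lam**2*np.eye(13),A.T@(y-A@x0))
    if verbose:print(x.round(4),np.abs(A@x-y).max().round(5),np.linalg.svd(A)[1].round(3))
    return x
E
python3 - <<'E'
from h import *
fitfk(1)
M=Rpush(np.radians(10));s=sense();p=np.array(s["eef_pos"])
print(row(p-EX*.05,M)[0],row(p-EX*.08+EZ*.12,M)[0])
E
```

```text
[ 3.457e-01 -0.000e+00 -1.470e-02 -4.000e-04 -1.050e-02  5.057e-01
 -3.000e-04  3.000e-04 -8.000e-04  4.714e-01  3.000e-04 -8.000e-04
  3.582e-01] 0.00013 [6.978 6.281 6.232 1.134 1.029 0.548 0.433 0.354 0.168 0.15  0.068 0.04
 0.   ]
[-0.246, 0.001, -0.044, -0.0, -0.001, -0.001] [-0.288, -0.0, -0.661, -0.0, -0.001, -0.001]
```

```bash
cat >> h.py <<'E'
from scipy.optimize import least_squares
LO=np.array([-2.88,-.31,-1.54,.2,-1.41,.19,-2.57])+.04;HI=np.array([2.88,2.03,1.56,2.42,4.55,2.02,2.57])-.04
try: XF=fitfk()
except Exception: XF=None
OF=R.from_rotvec([0,0,np.pi/2])
def FK(q): return basis2(q)@XF,(chain(q,0)[-1]*OF).as_matrix()
def ik(p,M,q0,reg=1e-3):
    def f(q):
        a,b=FK(q);return np.r_[(a-p)*5,R.from_matrix(b.T@M).as_rotvec(),reg*(q-q0)]
    r=least_squares(f,np.clip(q0,LO+1e-6,HI-1e-6),bounds=(LO,HI),max_nfev=60);a,b=FK(r.x)
    return r.x,np.linalg.norm(a-p),np.linalg.norm(R.from_matrix(b.T@M).as_rotvec())
def Rcage(th,sg,side=0): # tool pointing forward by th, fingers close in the EX-Z plane; side: tilt of pointing dir toward EY
    z=np.cos(side)*(EX*np.sin(th)-EZ*np.cos(th))+np.sin(side)*EY; y=sg*(EX*np.cos(th)+EZ*np.sin(th));x=np.cross(y,z);return np.array([x,y,z]).T
E
cat > feas.py <<'E'
from h import *
rng=np.random.default_rng(0)
st={"57":S(.06,0,.10),"110":S(-.05,0,.11),"150":S(-.11,0,.06),"175":S(-.12,0,.02)}
for side in(0,-40,40):
  for sg in(1,-1):
    for th in(-20,0,15,30,45,60,75):
      out=[]
      for k,p in st.items():
        best=None
        for i in range(8):
            q,e,o=ik(p,Rcage(np.radians(th),sg,np.radians(side)),rng.uniform(LO,HI))
            if e<.004 and o<.03: best=q;break
        out.append(k+":"+("" if best is None else str(best.round(1).tolist())))
      print(side,sg,th," ".join(out))
E
timeout 550 python3 feas.py
```

```text
0 1 -20 57:[0.6, 1.4, -1.5, 1.1, 1.1, 1.8, -0.9] 110:[-0.1, 0.7, 0.2, 1.5, -0.3, 1.3, -0.2] 150:[-0.4, 0.8, 0.5, 1.7, -0.5, 1.2, -0.0] 175:[0.4, 0.9, -0.6, 1.7, 0.3, 1.1, -0.7]
0 1 0 57:[0.6, 0.9, -0.9, 1.5, 0.8, 1.1, -0.8] 110:[0.5, 0.6, -0.7, 1.8, 0.5, 0.9, -0.8] 150:[0.7, 0.8, -1.1, 1.9, 0.9, 1.0, -1.1] 175:[-0.8, 0.8, 0.9, 2.0, -0.9, 0.8, 0.3]
0 1 15 57:[0.8, 1.2, -1.5, 1.7, 1.5, 1.4, -1.3] 110:[0.7, 0.7, -1.1, 2.0, 1.1, 0.8, -1.3] 150:[0.7, 0.8, -1.1, 2.1, 1.3, 0.9, -1.6] 175:[0.0, 0.5, -0.2, 2.2, 0.8, 0.3, -1.3]
0 1 30 57:[-0.2, 0.5, 0.1, 2.0, 0.7, 0.2, -1.1] 110:[-1.0, 0.6, 1.0, 2.2, -1.2, 0.2, 0.5] 150:[0.3, 0.5, -0.6, 2.3, 1.7, 0.6, -2.2] 175:[0.8, 1.3, -1.4, 2.3, 2.0, 1.4, -1.9]
0 1 45 57:[0.0, 0.6, -0.2, 2.1, 2.1, 0.5, -2.5] 110:[0.3, 0.5, -0.7, 2.3, 2.0, 0.8, -2.4] 150: 175:
0 1 60 57:[-0.9, 0.9, 0.8, 2.3, 2.8, 0.6, 2.5] 110: 150: 175:
0 1 75 57:[0.4, 1.1, -0.8, 2.2, 2.7, 1.6, -2.5] 110: 150: 175:
0 -1 -20 57:[0.6, 1.3, -1.3, 1.1, 0.9, 1.7, 2.3] 110:[0.4, 0.8, -0.7, 1.4, 0.3, 1.3, 2.5] 150:[0.5, 0.9, -0.8, 1.6, 0.4, 1.2, 2.4] 175:[0.4, 0.9, -0.6, 1.7, 0.4, 1.1, 2.5]
0 -1 
[... 4559 characters left out ...]
0.8, 0.6, 2.5]
40 -1 15 57:[1.2, 1.4, -1.5, 1.8, 1.0, 0.8, 2.5] 110:[1.3, 1.1, -1.4, 2.0, 0.9, 0.5, 2.5] 150:[1.3, 1.1, -1.3, 2.2, 1.0, 0.4, 2.4] 175:[0.9, 0.8, -0.7, 2.2, -1.2, 0.3, -1.7]
40 -1 30 57:[1.2, 1.3, -1.3, 1.9, 1.3, 0.4, 2.4] 110:[1.1, 0.7, -0.9, 2.2, -1.4, 0.2, -1.5] 150:[0.9, 0.7, -0.6, 2.3, 4.3, 0.4, -0.8] 175:[0.3, 0.7, 0.1, 2.4, 4.2, 0.8, -0.9]
40 -1 45 57:[1.3, 1.3, -1.2, 2.1, 2.3, 0.2, 1.7] 110:[-0.5, 0.9, 0.9, 2.4, 4.1, 1.5, -1.1] 150: 175:
40 -1 60 57:[1.2, 1.2, -1.0, 2.2, 3.6, 0.4, 0.5] 110:[1.4, 1.4, -1.2, 2.4, 3.1, 0.5, 1.2] 150: 175:
40 -1 75 57:[1.2, 1.4, -1.0, 2.2, 3.8, 0.6, 0.7] 110:[1.5, 1.7, -1.1, 2.4, 3.5, 0.5, 1.4] 150: 175:[1.7, 2.0, -0.9, 2.4, 3.8, 0.5, 1.4]
```

arm_command:
  motion: "-0.03 0 -0.005 0 0 0 1;-0.08 0 -0.014 0 0 0 1;-0.15 0 -0.026 0 0 0 1;-0.25 0 -0.044 0 0 0 1;-0.25 0 -0.044 0 0 0 1"

```text
time_s: 8.4
eef_pos: [0.5796, 0.0135, -0.0103]
ee_rot: [0.982, -0.169, 0.085, 0.015]
wrist_force: [-0.0, 0.8, 0.3]
width: 0.0854
finger_force: 0.0
```

arm_command:
  motion: "-0.2 0 -1 0 0 0 1;-0.2 0 -1 0 0 0 1;-0.2 0 -1 0 0 0 1;-0.2 0 -1 0 0 0 1;-0.2 0 -1 0 0 0 1"

```text
time_s: 8.9
eef_pos: [0.5158, 0.0385, 0.1867]
ee_rot: [0.981, -0.17, 0.092, 0.013]
wrist_force: [0.2, -0.2, -0.1]
width: 0.0855
finger_force: 0.0
```

```bash
python3 - <<'E'
from tilt import *
s=log();print(s["time_s"],inS(s["eef_pos"]).round(4))
for cams in(("scene",),("top",)):
    v,f,n=fitblock([0,.002,1.0,0],cams);print(v.round(4),np.degrees(v[2:]).round(1),round(f,3),n)
D=np.radians
M=R.from_quat(s["ee_rot"]).as_matrix();G=Rcage(D(-33),1,D(-40))
w=R.from_matrix(M.T@G).as_rotvec();print("rot",np.degrees(np.linalg.norm(w)).round(),(w/np.pi).round(3))
pe=S(.10,.06,.26);p0=np.array(s["eef_pos"]);q=np.array(s["joints"])
for k in range(1,5):
    Mk=M@R.from_rotvec(w*k/4).as_matrix();pk=p0+(pe-p0)*k/4;q,e,o=ik(pk,Mk,q);print(k,q.round(2),round(e,4),round(o,3),Mk[:,2].round(2))
for th in(-33,-15,5,25,45,55):
    ps=D(90+th);g=S(0.115*np.cos(ps)*.85-(.014 if th>0 else 0),0,.115*np.sin(ps)*.85);q,e,o=ik(g,Rcage(D(th),1,D(-40)),q);print(th,q.round(2),round(e,4),round(o,3))
E
```

```text
9.0 [-0.1453  0.0014  0.1825]
[-0.0011 -0.0014  1.0173  0.0341] [58.3  2. ] 0.054 ['scene']
[-2.800e-03  5.000e-04  9.792e-01  1.450e-02] [56.1  0.8] 0.033 ['top']
rot 116.0 [ 0.015 -0.359 -0.538]
1 [ 0.18  0.46 -0.37  1.67  0.17  1.14 -1.74] 0.0 0.0 [-0.1  -0.01 -0.99]
2 [ 0.12  0.75 -0.4   1.21  0.26  1.61 -1.33] 0.0 0.0 [-0.37 -0.08 -0.93]
3 [-0.27  1.04  0.37  0.73 -0.07  1.98 -0.6 ] 0.0023 0.026 [-0.55 -0.24 -0.8 ]
4 [-0.42  1.17  0.71  0.59 -0.07  1.98 -0.  ] 0.019 0.216 [-0.61 -0.47 -0.64]
-33 [-0.36  1.37  0.66  0.64 -0.13  1.95 -0.07] 0.0 0.0
-15 [-0.59  1.16  0.75  1.1  -0.12  1.55 -0.25] 0.0 0.0
5 [-0.88  1.04  0.89  1.51 -0.11  1.17 -0.5 ] 0.0 0.0
25 [-1.17  1.09  1.05  1.78 -0.14  0.86 -0.77] 0.0 0.0
45 [-1.42  1.32  1.14  1.95 -0.23  0.66 -1.08] 0.0 0.0
55 [-1.53  1.47  1.15  1.98 -0.29  0.62 -1.24] 0.0 0.0
```

```bash
python3 - <<'E'
from h import *
D=np.radians;s=sense();q00=np.array(s["joints"])
def G(th,dep=.015,piv=0):
    ps=D(90+th);u=np.array([np.cos(ps),np.sin(ps)]);n=np.array([-u[1],u[0]])
    c=u*(.115-dep)+n*.0085
    if th>0: b=n*.014; c=c-b+np.array([-.014,0])
    return S(c[0]-.002,0,c[1])
for side in(-20,-25,-30,-35,-40):
    print("side",side)
    M=Rcage(D(-33),1,D(side));q=np.array([-.2,1.2,.3,.7,.1,1.8,-.3])
    for nm,p in(("pre80",G(-33)-.08*M[:,2]),("pre40",G(-33)-.04*M[:,2]),("grasp",G(-33))):
        q,e,o=ik(p,M,q);print(nm,q.round(2),round(e,4),round(o,3))
    for th in(-15,0,15,30,45,55,62):
        p=G(th);M=Rcage(D(th),1,D(side));q,e,o=ik(p,M,q);print(th,q.round(2),round(e,4),round(o,3),"wristS",inS(p-M[:,2]*.358).round(2))
    p=S(-.135,0,.045);q,e,o=ik(p,M,q);print("low",q.round(2),round(e,4),round(o,3))
E
```

```text
side -20
pre80 [-0.14  1.21  0.28  0.55 -0.09  1.98 -0.21] 0.0049 0.055
pre40 [-0.14  1.23  0.27  0.6  -0.09  1.97 -0.21] 0.0 0.0
grasp [-0.15  1.19  0.27  0.76 -0.08  1.85 -0.2 ] 0.0 0.0
-15 [-0.3   0.9   0.32  1.25 -0.03  1.39 -0.33] 0.0 0.0 wristS [0.1  0.12 0.42]
0 [-0.46  0.73  0.39  1.57  0.06  1.05 -0.51] 0.0 0.0 wristS [-0.01  0.12  0.44]
15 [-0.69  0.64  0.54  1.84  0.19  0.73 -0.78] 0.0 0.0 wristS [-0.12  0.12  0.42]
30 [-1.04  0.7   0.79  2.07  0.32  0.43 -1.13] 0.0 0.0 wristS [-0.23  0.12  0.38]
45 [-1.3   0.9   0.92  2.23  0.81  0.23 -1.92] 0.0 0.0 wristS [-0.32  0.12  0.31]
55 [-1.43  1.09  0.93  2.27  1.15  0.23 -2.53] 0.001 0.016 wristS [-0.37  0.12  0.25]
62 [-1.54  1.28  0.95  2.25  0.94  0.23 -2.53] 0.0029 0.045 wristS [-0.4   0.12  0.21]
low [-1.62  1.3   0.92  2.29  0.87  0.23 -2.53] 0.0022 0.034
side -25
pre80 [-0.2   1.23  0.36  0.56 -0.09  1.98 -0.18] 0.0062 0.07
pre40 [-0.19  1.26  0.35  0.59 -0.08  1.98 -0.18] 0.0007 0.008
grasp [-0.21  1.22  0.35  0.74 -0.08  1.88 -0.18] 0.0 0.0
-15 [-0.38  0.95  0.41  1.22 -0.03  1.43 -0.33] 0.0 0.0 wristS [0.1  0.15 0.41]
[... 2306 characters left out ...]
 ] 0.0034 0.039
grasp [-0.36  1.33  0.6   0.68 -0.08  1.93 -0.09] 0.0 0.0
-15 [-0.57  1.12  0.68  1.13 -0.06  1.54 -0.29] 0.0 0.0 wristS [0.09 0.23 0.36]
0 [-0.77  1.02  0.78  1.42 -0.04  1.26 -0.48] 0.0 0.0 wristS [-0.01  0.23  0.37]
15 [-0.98  0.99  0.89  1.65 -0.02  1.01 -0.7 ] 0.0 0.0 wristS [-0.11  0.23  0.36]
30 [-1.2   1.07  1.01  1.83 -0.04  0.8  -0.94] 0.0 0.0 wristS [-0.2   0.23  0.33]
45 [-1.4   1.25  1.09  1.95 -0.09  0.66 -1.18] 0.0 0.0 wristS [-0.28  0.23  0.27]
55 [-1.51  1.41  1.11  1.99 -0.15  0.61 -1.35] 0.0 0.0 wristS [-0.32  0.23  0.22]
62 [-1.57  1.53  1.11  1.99 -0.19  0.61 -1.48] 0.0 0.0 wristS [-0.34  0.23  0.18]
low [-1.64  1.53  1.09  2.03 -0.21  0.63 -1.5 ] 0.0 0.0
```

```bash
cat >> h.py <<'E'
D=np.radians
def G(th,dep=.016,xo=-.002):
    ps=D(90+th);u=np.array([np.cos(ps),np.sin(ps)]);n=np.array([-u[1],u[0]]);c=u*(.115-dep)+n*.0085
    if th>0: c=c-n*.014+np.array([-.014,0])
    return S(c[0]+xo,0,c[1])
def calls(p,M,n,rows=False):
    s=sense();p0=np.array(s["eef_pos"]);M0=R.from_quat(s["ee_rot"]).as_matrix();w=R.from_matrix(M0.T@M).as_rotvec();q=np.array(s["joints"]);o=[]
    for k in range(1,n+1):
        Ma=M0@R.from_rotvec(w*(k-1)/n).as_matrix();Mb=M0@R.from_rotvec(w*k/n).as_matrix()
        pa=p0+(p-p0)*(k-1)/n;pb=p0+(p-p0)*k/n;r=row(pb,Mb,pa,Ma);q,e,oo=ik(pb,Mb,q);print(k,r,q.round(2),round(e,4),round(oo,3))
E
python3 - <<'E'
from h import *
calls(S(.05,0.0,.20),Rcage(D(-12),1,D(-30)),3)
E
```

```text
1 ([0.328, -0.0, 0.024, -0.012, -0.075, -0.171], 'mm', np.float64(66.0), 'deg', np.float64(33.8)) [ 0.16  0.45 -0.36  1.72  0.25  1.09 -1.68] 0.0 0.0
2 ([0.279, 0.168, -0.047, -0.012, -0.075, -0.171], 'mm', np.float64(66.0), 'deg', np.float64(33.8)) [ 0.11  0.7  -0.39  1.36  0.39  1.45 -1.19] 0.0 0.0
3 ([0.137, 0.286, -0.089, -0.012, -0.075, -0.171], 'mm', np.float64(66.0), 'deg', np.float64(33.8)) [ 0.01  0.9  -0.38  1.05  0.6   1.72 -0.65] 0.0 0.0
```

arm_command:
  motion: "0.328 0 0.024 -0.012 -0.075 -0.171 1;0.328 0 0.024 -0.012 -0.075 -0.171 1;0.328 0 0.024 -0.012 -0.075 -0.171 1;0.328 0 0.024 -0.012 -0.075 -0.171 1;0.328 0 0.024 -0.012 -0.075 -0.171 1"

```text
time_s: 9.6
eef_pos: [0.5752, 0.0148, 0.1838]
ee_rot: [0.994, 0.094, -0.04, 0.034]
wrist_force: [-0.2, -0.4, -1.2]
width: 0.0854
finger_force: 0.0
```

arm_command:
  motion: "0.279 0.168 -0.047 -0.012 -0.075 -0.171 1;0.279 0.168 -0.047 -0.012 -0.075 -0.171 1;0.279 0.168 -0.047 -0.012 -0.075 -0.171 1;0.279 0.168 -0.047 -0.012 -0.075 -0.171 1;0.279 0.168 -0.047 -0.012 -0.075 -0.171 1"

```text
time_s: 10.1
eef_pos: [0.6357, -0.0053, 0.1906]
ee_rot: [0.922, 0.35, -0.161, 0.052]
wrist_force: [-0.3, 1.0, -1.0]
width: 0.0852
finger_force: 0.0
```

arm_command:
  motion: "0.137 0.286 -0.089 -0.012 -0.075 -0.171 1;0.137 0.286 -0.089 -0.012 -0.075 -0.171 1;0.137 0.286 -0.089 -0.012 -0.075 -0.171 1;0.137 0.286 -0.089 -0.012 -0.075 -0.171 1;0.137 0.286 -0.089 -0.012 -0.075 -0.171 1"

```text
time_s: 10.6
eef_pos: [0.6971, -0.0267, 0.1982]
ee_rot: [0.77, 0.576, -0.267, 0.066]
wrist_force: [0.3, 0.4, -0.5]
width: 0.0851
finger_force: 0.0
```

```bash
python3 - <<'E'
from tilt import *
s=log();fitfk(1);print(s["time_s"],inS(s["eef_pos"]).round(4),np.round(s["joints"],2))
v,f,n=fitblock([0,.002,1.0,0],("scene",));print(v.round(4),np.degrees(v[2:]).round(1),round(f,3),n)
G0=Rcage(D(-33),1,D(-30));g=G(-33);print("grasp S",inS(g).round(3))
print("A");calls(g-G0[:,2]*.03,G0,1)
print("full");calls(g,G0,2)
E
```

```text
[ 3.461e-01 -1.000e-04 -1.510e-02 -3.000e-04 -1.200e-02  5.055e-01
 -3.000e-04 -1.000e-04  0.000e+00  4.708e-01 -3.000e-04  0.000e+00
  3.588e-01] 0.00026 [7.607 6.876 6.791 1.318 1.089 0.855 0.765 0.523 0.301 0.239 0.232 0.14
 0.   ]
10.7 [0.0494 0.0005 0.2002] [ 0.02  0.9  -0.41  1.05  0.61  1.73 -0.67]
[-0.0031 -0.0013  0.9898  0.0035] [56.7  0.2] 0.055 ['scene']
grasp S [ 0.045 -0.     0.088]
A
1 ([0.285, 0.136, 0.343, 0.102, -0.001, -0.061], 'mm', np.float64(93.0), 'deg', np.float64(21.4)) [-0.25  1.29  0.43  0.6  -0.08  1.98 -0.16] 0.0003 0.003
full
1 ([0.14, 0.044, 0.243, 0.051, -0.001, -0.03], 'mm', np.float64(57.0), 'deg', np.float64(10.7)) [-0.01  1.06 -0.33  0.9   0.53  1.83 -0.53] 0.0 0.0
2 ([0.134, 0.096, 0.231, 0.051, -0.001, -0.03], 'mm', np.float64(57.0), 'deg', np.float64(10.7)) [-0.07  1.23 -0.16  0.7   0.38  1.94 -0.36] 0.0 0.0
```

arm_command:
  motion: "0.03 0.01 0.05 0.01 0 -0.006 1;0.06 0.02 0.1 0.02 0 -0.012 1;0.085 0.03 0.15 0.03 0 -0.018 1;0.112 0.036 0.195 0.04 0 -0.024 1;0.14 0.044 0.243 0.051 -0.001 -0.03 1"

```text
time_s: 11.25
eef_pos: [0.6959, -0.03, 0.1451]
ee_rot: [0.747, 0.585, -0.315, -0.007]
wrist_force: [0.4, -0.3, 1.0]
width: 0.0851
finger_force: 0.0
```

arm_command:
  motion: "0.03 0.02 0.05 0.01 0 -0.006 1;0.055 0.04 0.095 0.02 0 -0.012 1;0.08 0.06 0.14 0.03 0 -0.018 1;0.107 0.078 0.185 0.04 0 -0.024 1;0.134 0.096 0.231 0.051 -0.001 -0.03 1"

```text
time_s: 11.75
eef_pos: [0.6935, -0.029, 0.0883]
ee_rot: [0.715, 0.593, -0.362, -0.08]
wrist_force: [1.0, 0.4, 0.1]
width: 0.0851
finger_force: 0.0
```

```bash
python3 - <<'E'
from h import *
s=log();print(s["time_s"],s["wrist_force"],inS(s["eef_pos"]).round(4),np.round(s["joints"],2))
c=camera("scene");cv2.imwrite("pics/s5.png",cv2.resize(c["frame"][150:330,180:420],(800,600),interpolation=cv2.INTER_CUBIC))
G0=Rcage(D(-33),1,D(-30));calls(G(-33),G0,1)
E
```

```text
11.75 [1.00641624 0.42362266 0.07132149] [ 0.0455 -0.0008  0.0883] [-0.    1.25 -0.37  0.69  0.54  1.98 -0.43]
1 ([-0.001, -0.006, -0.017, -0.002, 0.001, -0.0], 'mm', np.float64(4.0), 'deg', np.float64(0.4)) [-0.    1.25 -0.37  0.7   0.54  1.98 -0.43] 0.0 0.0
```

View pics/s5.png

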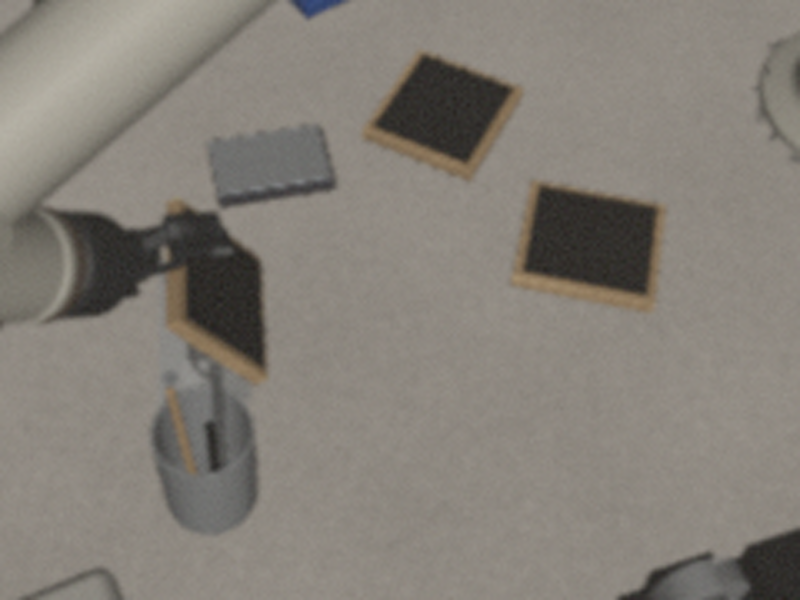

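The gripper straddles the block's upper edge (crop (195,235)): one finger is behind, above the stop, and one in front. The block is still leaning, so I'm closing now.

arm_command:
  motion: "0 -0.006 -0.014 -0.002 0.001 0 1;0 -0.006 -0.014 -0.002 0.001 0 0;0 -0.006 -0.014 -0.002 0.001 0 -1;0 -0.006 -0.014 -0.002 0.001 0 -1;0 -0.006 -0.014 -0.002 0.001 0 -1"

```text
time_s: 12.3
eef_pos: [0.6941, -0.026, 0.0913]
ee_rot: [0.714, 0.596, -0.359, -0.079]
wrist_force: [-0.2, -0.0, -0.3]
width: 0.028
finger_force: 0.0
```

arm_command:
  motion: "0 0 0 0 0 0 -1;0 0 0 0 0 0 -1;0 0 0 0 0 0 -1"

```text
time_s: 12.6
eef_pos: [0.6938, -0.0259, 0.0909]
ee_rot: [0.714, 0.596, -0.36, -0.08]
wrist_force: [0.4, 0.7, 3.2]
width: 0.0151
finger_force: 58.8
```

```bash
python3 - <<'E'
from tilt import *
s=log();print(s["time_s"],s["wrist_force"],inS(s["eef_pos"]).round(4),s["width"],s["finger_force"])
v,f,n=fitblock([0,.002,1.0,0],("scene",));print(v.round(4),np.degrees(v[2:]).round(1),round(f,3),n)
M=R.from_quat(s["ee_rot"]).as_matrix();print("theta",np.degrees(np.arctan2(M[:,1]@EZ,M[:,1]@EX)).round(2))
E
```

```text
12.7 [-0.24490547  1.22979632  5.35460672] [0.0447 0.0022 0.0909] 0.01504818160349853 59.00762339545054
[-3.5000e-03  9.0000e-04  1.0663e+00  1.4500e-02] [61.1  0.8] 0.205 ['scene']
theta -32.81
```

```bash
cat >> h.py <<'E'
def flip(ths,pos,grip,side=-30,n=5):
    s=sense();p=np.array(s["eef_pos"]);M=R.from_quat(s["ee_rot"]).as_matrix();q=np.array(s["joints"])
    t0=np.degrees(np.arctan2(M[:,1]@EZ,M[:,1]@EX))
    for th in ths:
        rows=[]
        for k in range(1,n+1):
            t=t0+(th-t0)*k/n;pk=pos(t);Mk=Rcage(D(t),1,D(side));r=row(pk,Mk,p,M)[0];rows.append(" ".join(f"{a:g}" for a in r)+f" {grip}")
        q,e,o=ik(pk,Mk,q);print(th,";".join(rows),"\n  ",q.round(2),round(e,4),round(o,3),inS(pk).round(3))
        p,M,t0=pk,Mk,th
E
python3 - <<'E'
from h import *
def pos(t): return G(t,.013,-.0035)+EZ*min(.004,.0004*(t+33))
flip([-20,-5,10,25,38,50],pos,-1)
E
```

```text
-20 -0.009 -0.025 0.006 -0.012 0 0.008 -1;-0.01 -0.05 0.005 -0.024 0 0.015 -1;-0.01 -0.076 0.005 -0.036 0 0.023 -1;-0.009 -0.1 0.006 -0.049 0 0.03 -1;-0.005 -0.122 0.012 -0.061 0 0.037 -1 
   [ 0.14  1.1  -0.68  1.04  0.77  1.8  -0.74] 0.0 0.0 [0.023 0.    0.103]
-5 0.001 -0.027 0.003 -0.014 -0 0.008 -1;0.004 -0.053 0.006 -0.029 0 0.017 -1;0.006 -0.079 0.011 -0.043 -0 0.025 -1;0.01 -0.105 0.017 -0.058 -0 0.033 -1;0.014 -0.131 0.025 -0.072 0 0.042 -1 
   [ 0.17  0.93 -0.69  1.37  0.85  1.55 -1.  ] 0.0 0.0 [-0.003 -0.     0.106]
10 0.001 -0.027 0.003 -0.014 0 0.008 -1;0.003 -0.053 0.005 -0.029 -0 0.017 -1;0.004 -0.08 0.007 -0.043 -0 0.025 -1;0.006 -0.106 0.01 -0.058 -0 0.033 -1;0.008 -0.133 0.014 -0.072 -0 0.042 -1 
   [ 0.14  0.8  -0.68  1.64  0.98  1.36 -1.31] 0.0 0.0 [-0.03  -0.     0.105]
25 -0 -0.027 -0.001 -0.014 -0 0.008 -1;-0 -0.053 -0 -0.029 -0 0.017 -1;0.001 -0.08 0.002 -0.043 -0 0.025 -1;0.003 -0.107 0.005 -0.058 -0 0.033 -1;0.005 -0.133 0.009 -0.072 -0 0.042 -1 
   [ 0.06  0.73 -0.65  1.86  1.17  1.26 -1.7 ] 0.0 0.0 [-0.056 -0.     0.099]
38 -0 -0.023 -0.001 -0.013 0 0.007 -1;-0 -0.046 -0 -0.025 0 0.014 -1;0 -0.069 0.001 -0.038 -0 0.022 -1;0.002 -0.093 0.003 -0.05 -0 0.029 -1;0.003 -0.115 0.006 -0.063 -0 0.036 -1 
   [-0.06  0.74 -0.61  2.    1.36  1.28 -2.08] 0.0 0.0 [-0.076  0.     0.088]
50 -0 -0.021 -0.001 -0.012 0 0.007 -1;-0 -0.043 -0 -0.023 0 0.013 -1;0 -0.064 0 -0.035 0 0.02 -1;0.001 -0.085 0.002 -0.046 0 0.027 -1;0.003 -0.107 0.005 -0.058 0 0.033 -1 
   [-0.18  0.82 -0.55  2.09  1.51  1.38 -2.42] 0.0 0.0 [-0.092 -0.     0.074]
```

arm_command:
  motion: "-0.009 -0.025 0.006 -0.012 0 0.008 -1;-0.01 -0.05 0.005 -0.024 0 0.015 -1;-0.01 -0.076 0.005 -0.036 0 0.023 -1;-0.009 -0.1 0.006 -0.049 0 0.03 -1;-0.005 -0.122 0.012 -0.061 0 0.037 -1"

```text
time_s: 13.25
eef_pos: [0.6728, -0.021, 0.1013]
ee_rot: [0.752, 0.585, -0.304, 0.011]
wrist_force: [0.8, 0.2, 0.1]
width: 0.0147
finger_force: 58.6
```

arm_command:
  motion: "0.001 -0.027 0.003 -0.014 0 0.008 -1;0.004 -0.053 0.006 -0.029 0 0.017 -1;0.006 -0.079 0.011 -0.043 0 0.025 -1;0.01 -0.105 0.017 -0.058 0 0.033 -1;0.014 -0.131 0.025 -0.072 0 0.042 -1"

```text
time_s: 13.75
eef_pos: [0.6475, -0.012, 0.1049]
ee_rot: [0.783, 0.565, -0.235, 0.115]
wrist_force: [-0.5, 0.8, -1.1]
width: 0.0151
finger_force: 58.7
```

arm_command:
  motion: "0.001 -0.027 0.003 -0.014 0 0.008 -1;0.003 -0.053 0.005 -0.029 0 0.017 -1;0.004 -0.08 0.007 -0.043 0 0.025 -1;0.006 -0.106 0.01 -0.058 0 0.033 -1;0.008 -0.133 0.014 -0.072 0 0.042 -1"

```text
time_s: 14.25
eef_pos: [0.6222, -0.0029, 0.104]
ee_rot: [0.8, 0.535, -0.162, 0.218]
wrist_force: [-0.4, 0.2, -1.1]
width: 0.0151
finger_force: 58.7
```

```bash
python3 - <<'E'
from h import *
s=log();print(s["time_s"],s["wrist_force"],inS(s["eef_pos"]).round(4),np.round(s["joints"],2),s["width"])
c=camera("scene");cv2.imwrite("pics/s6.png",cv2.resize(c["frame"][150:330,180:420],(800,600),interpolation=cv2.INTER_CUBIC))
def pos(t): return G(t,.013,-.0035)+EZ*min(.004,.0004*(t+33))
flip([25,38,50],pos,-1)
E
```

```text
14.25 [-0.37919837  0.23759797 -1.0855622 ] [-3.06e-02 -1.00e-04  1.04e-01] [-0.09  0.71 -0.33  1.65  0.77  1.2  -1.2 ] 0.015111732932635019
25 -0.007 -0.009 -0.004 -0.014 0 0.008 -1;-0.007 -0.036 -0.004 -0.029 0 0.016 -1;-0.006 -0.062 -0.002 -0.043 0 0.025 -1;-0.004 -0.089 0.001 -0.058 0 0.033 -1;-0.002 -0.115 0.005 -0.072 0 0.041 -1 
   [-0.22  0.64 -0.28  1.87  0.99  1.07 -1.6 ] 0.0 0.0 [-0.056 -0.     0.099]
38 -0 -0.023 -0.001 -0.013 0 0.007 -1;-0 -0.046 -0 -0.025 0 0.014 -1;0 -0.069 0.001 -0.038 -0 0.022 -1;0.002 -0.093 0.003 -0.05 -0 0.029 -1;0.003 -0.115 0.006 -0.063 -0 0.036 -1 
   [-0.35  0.66 -0.23  2.01  1.21  1.06 -2.02] 0.0 0.0 [-0.076  0.     0.088]
50 -0 -0.021 -0.001 -0.012 0 0.007 -1;-0 -0.043 -0 -0.023 0 0.013 -1;0 -0.064 0 -0.035 0 0.02 -1;0.001 -0.085 0.002 -0.046 0 0.027 -1;0.003 -0.107 0.005 -0.058 0 0.033 -1 
   [-0.56  0.73 -0.1   2.1   1.35  1.09 -2.4 ] 0.0 0.0 [-0.092 -0.     0.074]
```

View pics/s6.png

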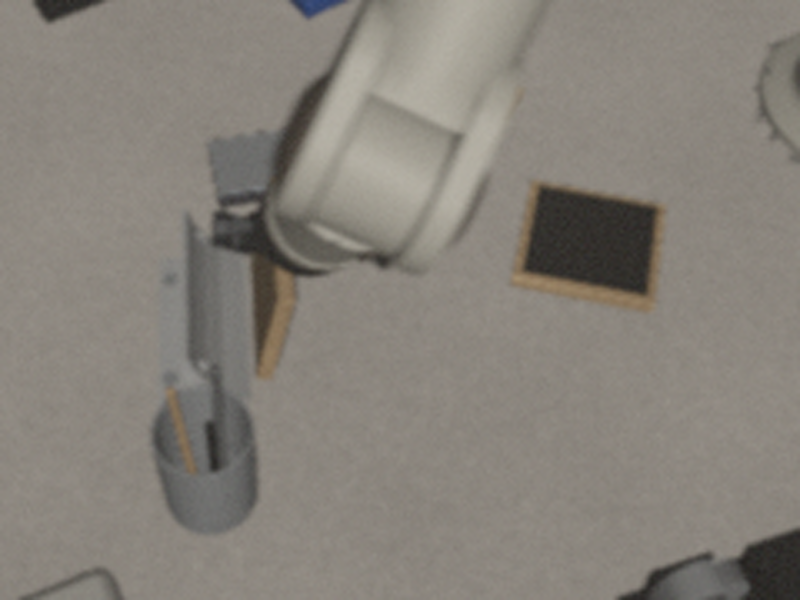

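The block is held just past vertical and clear of the stop (crop (270,320)). Continuing the tip towards the robot.

arm_command:
  motion: "-0.003 -0.022 -0.001 -0.014 0 0.008 -1;-0.003 -0.045 -0.001 -0.029 0 0.016 -1;-0.003 -0.068 0 -0.043 0 0.025 -1;-0.003 -0.092 0.002 -0.058 0 0.033 -1;-0.002 -0.115 0.005 -0.072 0 0.041 -1"

```text
time_s: 14.8
eef_pos: [0.601, 0.0039, 0.0996]
ee_rot: [0.803, 0.497, -0.086, 0.316]
wrist_force: [-0.1, 0.2, -2.1]
width: 0.0151
finger_force: 59.0
```

arm_command:
  motion: "0 -0.023 -0.001 -0.013 0 0.007 -1;0 -0.046 0 -0.025 0 0.014 -1;0 -0.069 0.001 -0.038 0 0.022 -1;0.002 -0.093 0.003 -0.05 0 0.029 -1;0.003 -0.115 0.006 -0.063 0 0.036 -1"

```text
time_s: 15.3
eef_pos: [0.582, 0.0108, 0.0886]
ee_rot: [0.795, 0.457, -0.019, 0.398]
wrist_force: [-0.4, 1.0, -1.9]
width: 0.0152
finger_force: 59.1
```

```bash
python3 - <<'E'
from h import *
s=log();print(s["time_s"],s["wrist_force"],inS(s["eef_pos"]).round(4),np.round(s["joints"],2),s["width"])
def pos(t): return G(t,.013,-.0035)+EZ*.003
flip([50],pos,-1)
q=np.array(s["joints"])
for side in(-30,-40):
  for th in(50,60):
    for p in(S(-.105,0,.06),S(-.13,0,.035),S(-.16,.02,.035)):
        qq,e,o=ik(p,Rcage(D(th),1,D(side)),q);print(side,th,inS(p).round(3),qq.round(2),round(e,4),round(o,3))
E
```

```text
15.3 [-0.35399421  1.00532024 -1.93351141] [-0.0729 -0.0007  0.0886] [-0.39  0.65 -0.19  2.01  1.19  1.04 -2.01] 0.015224466484536792
50 0.002 -0.039 -0.004 -0.011 0 0.007 -1;0.002 -0.061 -0.004 -0.023 0 0.013 -1;0.002 -0.082 -0.003 -0.034 0 0.02 -1;0.003 -0.103 -0.001 -0.046 0 0.027 -1;0.005 -0.124 0.001 -0.058 0 0.033 -1 
   [-0.65  0.73  0.01  2.1   1.31  1.02 -2.39] 0.0 0.0 [-0.092 -0.     0.073]
-30 50 [-0.105  0.     0.06 ] [-0.61  0.76 -0.07  2.11  1.34  1.07 -2.44] 0.0 0.0
-30 50 [-0.13  -0.     0.035] [-0.68  0.81 -0.04  2.13  1.33  1.04 -2.52] 0.0 0.0
-30 50 [-0.16   0.02   0.035] [-0.71  0.81 -0.09  2.13  1.28  1.09 -2.53] 0.0 0.0
-30 60 [-0.105  0.     0.06 ] [-1.25  1.    0.61  2.15  1.09  0.68 -2.53] 0.0 0.0
-30 60 [-0.13  -0.     0.035] [-1.35  1.09  0.65  2.16  0.99  0.61 -2.53] 0.0 0.0
-30 60 [-0.16   0.02   0.035] [-1.36  1.05  0.58  2.15  0.95  0.7  -2.53] 0.0 0.0
-40 50 [-0.105  0.     0.06 ] [-0.57  0.85 -0.12  1.96  1.2   1.25 -2.33] 0.0 0.0
-40 50 [-0.13  -0.     0.035] [-0.61  0.89 -0.13  1.98  1.19  1.24 -2.4 ] 0.0 0.0
-40 50 [-0.16   0.02   0.035] [-0.67  0.89 -0.14  1.98  1.13  1.26 -2.42] 0.0 0.0
-40 60 [-0.105  0.     0.06 ] [-0.82  0.92  0.12  1.98  1.16  1.17 -2.51] 0.0 0.0
-40 60 [-0.13  -0.     0.035] [-0.95  0.98  0.22  2.    1.08  1.08 -2.53] 0.0 0.0
-40 60 [-0.16   0.02   0.035] [-1.    0.98  0.19  1.99  1.02  1.12 -2.53] 0.0 0.0
```

```bash
python3 - <<'E'
from h import *
def pos(t): return G(t,.013,-.0035)+EZ*.002
flip([46],pos,-1)
M=Rcage(D(46),1,D(-30));print("down 1mm in tool:",(M.T@EZ*-.001/.2).round(4), "x,y,z axes in S:",[inS(SO+M[:,i]).round(3).tolist() for i in range(3)])
E
```

```text
46 0.004 -0.035 -0.001 -0.008 0 0.005 -1;0.004 -0.049 -0.001 -0.015 0 0.009 -1;0.004 -0.064 -0.001 -0.023 0 0.013 -1;0.004 -0.078 -0 -0.031 0 0.018 -1;0.005 -0.092 0.001 -0.038 0 0.022 -1 
   [-0.48  0.71 -0.16  2.08  1.32  1.08 -2.28] 0.0 0.0 [-0.087  0.     0.077]
down 1mm in tool: [ 0.0017 -0.0036  0.003 ] x,y,z axes in S: [[0.36, 0.866, -0.347], [0.695, 0.0, 0.719], [0.623, -0.5, -0.602]]
```

arm_command:
  motion: "0.003 -0.02 -0.001 -0.008 0 0.005 -1;0.004 -0.04 -0.001 -0.015 0 0.009 -1;0.004 -0.06 -0.001 -0.023 0 0.013 -1;0.004 -0.077 0 -0.031 0 0.018 -1;0.005 -0.092 0.001 -0.038 0 0.022 -1"

```text
time_s: 15.8
eef_pos: [0.5689, 0.0163, 0.0765]
ee_rot: [0.785, 0.43, 0.022, 0.445]
wrist_force: [-0.6, 0.0, -1.2]
width: 0.0151
finger_force: 59.2
```

arm_command:
  motion: "0 0 0 0 0 0 -1;0.001 -0.002 0.0015 0 0 0 -1;0.0017 -0.0036 0.003 0 0 0 -1"

```text
time_s: 16.1
eef_pos: [0.5695, 0.0159, 0.0764]
ee_rot: [0.785, 0.43, 0.022, 0.445]
wrist_force: [0.5, -0.3, -2.3]
width: 0.0149
finger_force: 59.3
```

```bash
python3 - <<'E'
from h import *
s=log();print(s["time_s"],s["wrist_force"],inS(s["eef_pos"]).round(4),np.round(s["joints"],2),s["width"])
c=camera("scene");cv2.imwrite("pics/s7.png",cv2.resize(c["frame"][180:330,200:400],(800,600),interpolation=cv2.INTER_CUBIC))
E
```

```text
16.1 [ 0.52877203 -0.31430119 -2.32680875] [-0.0865 -0.0002  0.0764] [-0.48  0.71 -0.15  2.07  1.32  1.08 -2.28] 0.014894205993033835
```

View pics/s7.png

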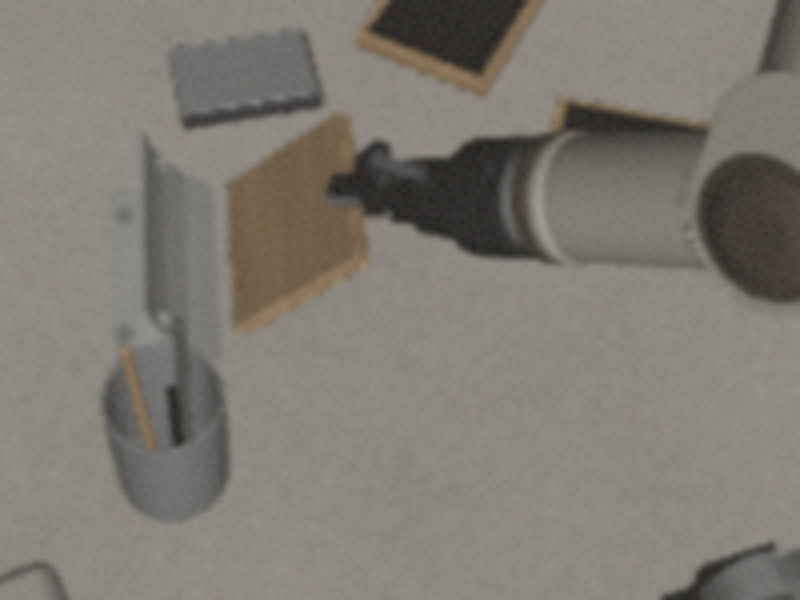

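The block is held past vertical, wood side up, tilted about 44° towards the robot with its lower edge just in front of the stop's foot (crop (230,260)). I'll feel for the cart with the lower edge.

arm_command:
  motion: "0.0017 -0.0036 0.003 0 0 0 -1;0.0017 -0.0036 0.003 0 0 0 -1;0.0034 -0.0072 0.006 0 0 0 -1;0.0034 -0.0072 0.006 0 0 0 -1"

```text
time_s: 16.55
eef_pos: [0.5689, 0.0159, 0.0743]
ee_rot: [0.785, 0.43, 0.022, 0.446]
wrist_force: [0.4, -0.2, -0.5]
width: 0.0148
finger_force: 59.3
```

arm_command:
  motion: "0.0017 -0.0036 0.003 0 0 0 -1;0.0017 -0.0036 0.003 0 0 0 -1"

```text
time_s: 16.75
eef_pos: [0.569, 0.016, 0.0733]
ee_rot: [0.785, 0.43, 0.022, 0.446]
wrist_force: [0.2, -0.5, -0.9]
width: 0.0151
finger_force: 59.1
```

arm_command:
  motion: "0.0017 -0.0036 0.003 0 0 0 -1;0.0017 -0.0036 0.003 0 0 0 -1"

```text
time_s: 16.95
eef_pos: [0.569, 0.0158, 0.0728]
ee_rot: [0.785, 0.43, 0.022, 0.446]
wrist_force: [-2.1, 1.5, 3.1]
width: 0.0148
finger_force: 58.7
```

```bash
python3 - <<'E'
from tilt import *
s=log();print(s["time_s"],s["wrist_force"],s["ft_torque"],inS(s["eef_pos"]).round(4))
# block fit past vertical: use psi
v,f,n=fitblock([-.0175+.014*np.cos(D(46))*0,.0,D(136),0],("scene",),z0=.014*abs(np.cos(D(136))));print(v.round(4),np.degrees(v[2:]).round(1),round(f,3),n)
E
```

```text
17.05 [-2.82488339  0.79508189  3.68551633] [ 0.32722784  0.30959242 -0.24484975] [-0.0869 -0.0003  0.0728]
[-9.8000e-03 -3.2000e-03  2.3852e+00 -2.3000e-03] [ 1.367e+02 -1.000e-01] 0.08 ['scene']
```

arm_command:
  motion: "0 0.018 0.005 0 0 0 -0.44;0 0.04 0.015 0 0 0 -0.22;0 0.062 0.03 0 0 0 -0.01;0 0.083 0.04 0 0 0 0.18;0 0.083 0.05 0 0 0 0.18"

```text
time_s: 17.6
eef_pos: [0.5847, 0.0046, 0.0787]
ee_rot: [0.785, 0.429, 0.022, 0.446]
wrist_force: [-0.8, 0.7, -0.8]
width: 0.0504
finger_force: 0.3
```

```bash
python3 - <<'E'
from tilt import *
s=log();print(s["time_s"],s["wrist_force"],inS(s["eef_pos"]).round(4),s["width"])
v,f,n=fitblock([-.01,.0,D(136),0],("scene",),z0=.010);print(v.round(4),np.degrees(v[2:]).round(1),round(f,3),n)
def pos(phi,L,w=.05,back=.005,xb=-.018):
    M=Rcage(D(46),1,D(-30));e=EX*np.cos(D(44))-EZ*np.sin(D(44))
    E=S(xb-.115*np.cos(phi),0,.115*np.sin(phi));return E+L*e+M[:,1]*w/2+M[:,2]*back
M=Rcage(D(46),1,D(-30))
p=np.array(s["eef_pos"]);Mm=R.from_quat(s["ee_rot"]).as_matrix();q=np.array(s["joints"])
for phi in(40,34,28,22,18,15):
    pp=pos(D(phi),.018);q,er,o=ik(pp,M,q);print(phi,inS(pp).round(4),row(pp,M,p,Mm)[0],q.round(2),round(er,4),"T.z",(.115*np.sin(D(phi))-.018*np.sin(D(44))).round(4))
    if phi in(28,):p,Mm=pp,M
E
```

```text
17.7 [-0.61624192  0.12308302 -1.15175229] [-0.069  -0.0058  0.0782] 0.05049099366965937
[-0.0094 -0.0025  2.3725  0.0045] [135.9   0.3] 0.257 ['scene']
40 [-0.0727 -0.0025  0.0764] [0.011, -0.019, -0.014, -0.0, 0.001, 0.0] [-0.47  0.71 -0.14  2.06  1.33  1.07 -2.26] 0.0 T.z 0.0614
34 [-0.0799 -0.0025  0.0668] [0.015, -0.079, -0.008, -0.0, 0.001, 0.0] [-0.48  0.73 -0.14  2.07  1.34  1.07 -2.29] 0.0 T.z 0.0518
28 [-0.0861 -0.0025  0.0565] [0.021, -0.137, 0.004, -0.0, 0.001, 0.0] [-0.49  0.75 -0.14  2.07  1.34  1.07 -2.32] 0.0 T.z 0.0415
22 [-0.0912 -0.0025  0.0456] [0.01, -0.057, 0.017, 0.0, 0.0, 0.0] [-0.49  0.77 -0.14  2.08  1.35  1.06 -2.35] 0.0 T.z 0.0306
18 [-0.0939 -0.0025  0.038 ] [0.018, -0.094, 0.031, 0.0, 0.0, 0.0] [-0.5   0.78 -0.14  2.08  1.36  1.06 -2.37] 0.0 T.z 0.023
15 [-0.0957 -0.0025  0.0322] [0.025, -0.12, 0.043, 0.0, 0.0, 0.0] [-0.5   0.8  -0.14  2.08  1.37  1.06 -2.38] 0.0 T.z 0.0173
```

arm_command:
  motion: "0.011 -0.019 -0.01 0 0 0 0.18;0.013 -0.05 -0.01 0 0 0 0.18;0.015 -0.079 -0.008 0 0 0 0.18;0.018 -0.108 -0.002 0 0 0 0.18;0.021 -0.137 0.004 0 0 0 0.18"

```text
time_s: 18.25
eef_pos: [0.5686, 0.0143, 0.056]
ee_rot: [0.785, 0.43, 0.022, 0.446]
wrist_force: [-1.1, 1.4, -0.6]
width: 0.051
finger_force: 0.3
```

arm_command:
  motion: "0.003 -0.015 0.004 0 0 0 0.18;0.005 -0.029 0.009 0 0 0 0.18;0.008 -0.043 0.013 0 0 0 0.18;0.01 -0.057 0.017 0 0 0 0.18;0.01 -0.057 0.017 0 0 0 0.18"

```text
time_s: 18.75
eef_pos: [0.564, 0.0157, 0.0454]
ee_rot: [0.785, 0.43, 0.022, 0.446]
wrist_force: [-1.0, 0.7, 0.0]
width: 0.05
finger_force: 0.3
```

```bash
python3 - <<'E'
from tilt import *
s=log();print(s["time_s"],s["wrist_force"],inS(s["eef_pos"]).round(4),s["width"])
v,f,n=fitblock([-.015,.0,D(156),0],("scene",),z0=.013);print(v.round(4),np.degrees(v[2:]).round(1),round(f,3),n)
c=C["scene"];cv2.imwrite("pics/s8.png",cv2.resize(c["frame"][180:330,200:400],(800,600),interpolation=cv2.INTER_CUBIC))
E
```

```text
18.85 [ 0.11032953  0.12301483 -1.06015088] [-0.0914 -0.0021  0.0457] 0.050648010229965665
[-1.3000e-02 -2.2000e-03  2.7509e+00 -2.7700e-02] [157.6  -1.6] 0.187 ['scene']
```

View pics/s8.png

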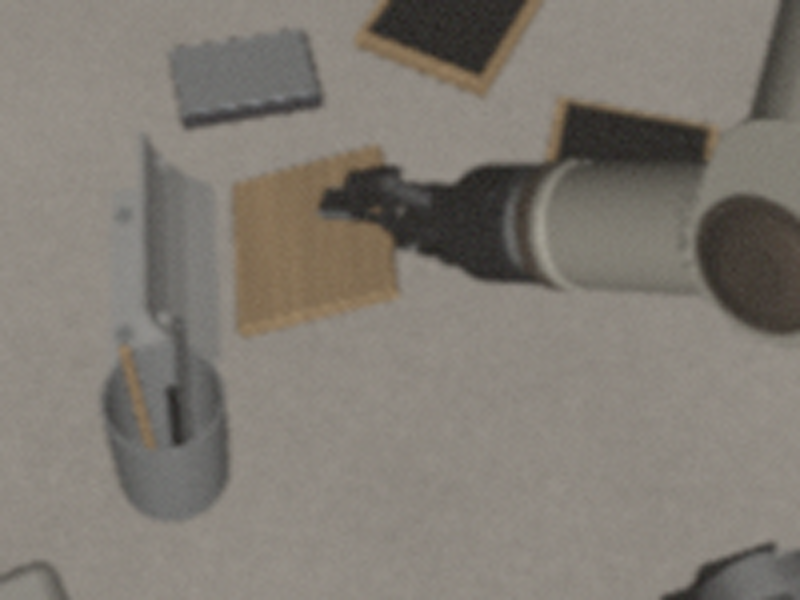

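The block now rests at about 22° on the lower finger (crop (345,200)), with its far edge in front of the stop's foot. Continuing down, feeling for the cart with the fingertip.

arm_command:
  motion: "0.004 -0.016 0.007 0 0 0 0.18;0.008 -0.032 0.013 0 0 0 0.18;0.011 -0.048 0.02 0 0 0 0.18;0.015 -0.063 0.026 0 0 0 0.18;0.015 -0.063 0.026 0 0 0 0.18"

```text
time_s: 19.4
eef_pos: [0.5596, 0.0173, 0.0319]
ee_rot: [0.785, 0.43, 0.021, 0.446]
wrist_force: [-1.3, 0.6, -0.9]
width: 0.0504
finger_force: 0.3
```

arm_command:
  motion: "0.0017 -0.0036 0.003 0 0 0 0.18;0.0017 -0.0036 0.003 0 0 0 0.18"

```text
time_s: 19.6
eef_pos: [0.5599, 0.0172, 0.0314]
ee_rot: [0.785, 0.43, 0.022, 0.446]
wrist_force: [-0.4, 0.4, -0.6]
width: 0.0504
finger_force: 0.4
```

arm_command:
  motion: "0.0017 -0.0036 0.003 0 0 0 0.18;0.0017 -0.0036 0.003 0 0 0 0.18"

```text
time_s: 19.8
eef_pos: [0.56, 0.0172, 0.0305]
ee_rot: [0.785, 0.43, 0.022, 0.446]
wrist_force: [0.2, 0.3, -0.7]
width: 0.0505
finger_force: 0.3
```

```bash
python3 - <<'E'
from h import *
s=log();print(s["time_s"],s["wrist_force"],inS(s["eef_pos"]).round(4),s["width"])
E
```

```text
19.8 [ 0.17089575  0.32679886 -0.72940424] [-0.0958 -0.0021  0.0305] 0.05053799208514184
```

arm_command:
  motion: "0.0017 -0.0036 0.003 0 0 0 0.18;0.0017 -0.0036 0.003 0 0 0 0.18"

```text
time_s: 20.0
eef_pos: [0.56, 0.0172, 0.0294]
ee_rot: [0.785, 0.43, 0.022, 0.446]
wrist_force: [-0.5, 0.6, -0.8]
width: 0.0508
finger_force: 0.3
```

arm_command:
  motion: "0.0017 -0.0036 0.003 0 0 0 0.18;0.0017 -0.0036 0.003 0 0 0 0.18"

```text
time_s: 20.2
eef_pos: [0.56, 0.0172, 0.0284]
ee_rot: [0.785, 0.43, 0.022, 0.446]
wrist_force: [-1.2, -1.1, -1.2]
width: 0.0503
finger_force: 0.3
```

arm_command:
  motion: "0.0017 -0.0036 0.003 0 0 0 0.18;0.0017 -0.0036 0.003 0 0 0 0.18"

```text
time_s: 20.4
eef_pos: [0.56, 0.0171, 0.0274]
ee_rot: [0.785, 0.43, 0.022, 0.446]
wrist_force: [-0.3, 0.5, -0.3]
width: 0.0506
finger_force: 0.3
```

arm_command:
  motion: "0.0017 -0.0036 0.003 0 0 0 0.18;0.0017 -0.0036 0.003 0 0 0 0.18"

```text
time_s: 20.6
eef_pos: [0.5599, 0.0172, 0.0264]
ee_rot: [0.785, 0.43, 0.022, 0.446]
wrist_force: [-0.2, 0.3, -0.1]
width: 0.0507
finger_force: 0.3
```

arm_command:
  motion: "0.0017 -0.0036 0.003 0 0 0 0.18;0.0017 -0.0036 0.003 0 0 0 0.18"

```text
time_s: 20.8
eef_pos: [0.5599, 0.0171, 0.0254]
ee_rot: [0.785, 0.43, 0.022, 0.446]
wrist_force: [-0.5, -0.2, 0.1]
width: 0.0505
finger_force: 0.3
```

arm_command:
  motion: "0.0017 -0.0036 0.003 0 0 0 0.18;0.0017 -0.0036 0.003 0 0 0 0.18"

```text
time_s: 21.0
eef_pos: [0.5599, 0.0172, 0.0244]
ee_rot: [0.785, 0.43, 0.022, 0.446]
wrist_force: [0.7, -0.5, -0.0]
width: 0.0504
finger_force: 0.3
```

arm_command:
  motion: "0.0017 -0.0036 0.003 0 0 0 0.18;0.0017 -0.0036 0.003 0 0 0 0.18"

```text
time_s: 21.2
eef_pos: [0.56, 0.0172, 0.0235]
ee_rot: [0.785, 0.43, 0.022, 0.446]
wrist_force: [-0.6, 0.5, -0.2]
width: 0.0504
finger_force: 0.6
```

arm_command:
  motion: "0.0017 -0.0036 0.003 0 0 0 0.18;0.0017 -0.0036 0.003 0 0 0 0.18"

```text
time_s: 21.4
eef_pos: [0.5601, 0.0171, 0.023]
ee_rot: [0.785, 0.43, 0.022, 0.446]
wrist_force: [-1.3, 0.4, 3.4]
width: 0.0502
finger_force: 2.4
```

```bash
python3 - <<'E'
from tilt import *
s=log();print(s["time_s"],s["wrist_force"],inS(s["eef_pos"]).round(4),s["width"])
v,f,n=fitblock([-.017,.0,D(168),0],("scene",),z0=.014);print(v.round(4),np.degrees(v[2:]).round(1),round(f,3),n)
M=R.from_quat(s["ee_rot"]).as_matrix();print("-xs 10mm",(M.T@-EX*.01/.2).round(4))
E
```

```text
21.5 [-1.58767937  0.84020229  3.60757805] [-0.0958 -0.0022  0.0229] 0.05010808940988151
[-0.0113 -0.0039  2.9751 -0.0329] [170.5  -1.9] 0.191 ['scene']
-xs 10mm [-0.018  -0.0348 -0.0311]
```

arm_command:
  motion: "-0.006 -0.005 -0.011 0 0 0 0.18;-0.011 -0.015 -0.02 0 0 0 0.18;-0.017 -0.025 -0.028 0 0 0 0.18;-0.022 -0.035 -0.037 0 0 0 0.18;-0.027 -0.045 -0.045 0 0 0 0.18"

```text
time_s: 22.05
eef_pos: [0.5466, 0.0217, 0.0233]
ee_rot: [0.785, 0.43, 0.022, 0.446]
wrist_force: [0.6, -0.8, 0.5]
width: 0.0503
finger_force: 0.8
```

arm_command:
  motion: "-0.005 -0.01 -0.009 0 0 0 0.18;-0.011 -0.021 -0.019 0 0 0 0.18;-0.016 -0.031 -0.028 0 0 0 0.18;-0.022 -0.042 -0.037 0 0 0 0.18;-0.027 -0.052 -0.047 0 0 0 0.18"

```text
time_s: 22.55
eef_pos: [0.5325, 0.0268, 0.0234]
ee_rot: [0.785, 0.43, 0.022, 0.446]
wrist_force: [0.7, 0.8, 1.2]
width: 0.0504
finger_force: 0.3
```

```bash
python3 - <<'E'
from tilt import *
s=log();print(s["time_s"],s["wrist_force"],inS(s["eef_pos"]).round(4),s["width"])
v,f,n=fitblock([-.017,.0,D(175),0],("scene",),z0=.014);print(v.round(4),np.degrees(v[2:]).round(1),round(f,3),n)
c=C["scene"];cv2.imwrite("pics/s9.png",cv2.resize(c["frame"][180:330,200:400],(800,600),interpolation=cv2.INTER_CUBIC))
E
```

```text
22.65 [ 0.16181073 -0.24772302  0.88367691] [-0.1252 -0.0022  0.0234] 0.050645134854055626
[-0.0152 -0.0044  3.1482 -0.0085] [180.4  -0.5] 0.08 ['scene']
```

View pics/s9.png

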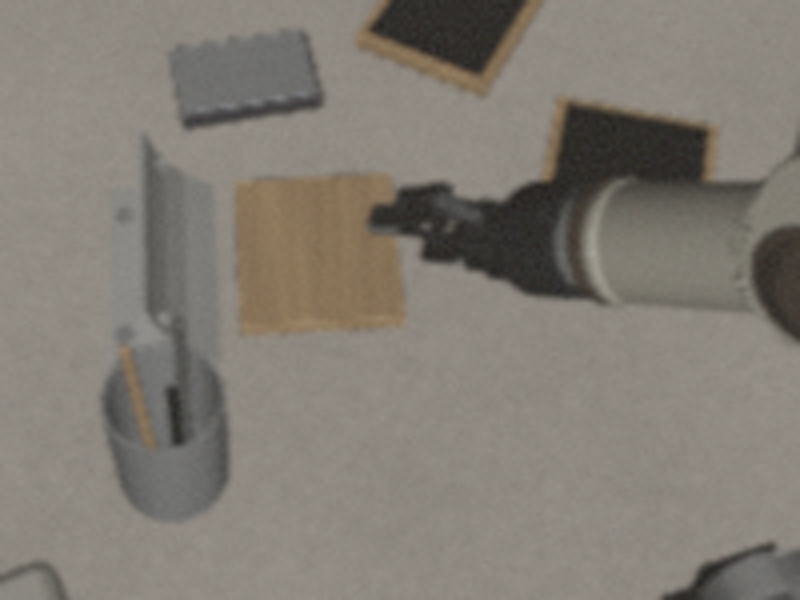

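The block lies flat, wood side up, in front of the stop (crop (320,250)), and the near finger is clear of its edge. Withdrawing along the tool axis.

arm_command:
  motion: "-0.01 -0.02 -0.05 0 0 0 0.18;-0.01 -0.02 -0.15 0 0 0 0.18;-0.01 -0.02 -0.35 0 0 0 0.18;-0.01 -0.02 -0.55 0 0 0 0.18;-0.01 -0.02 -0.7 0 0 0 0.18"

```text
time_s: 23.2
eef_pos: [0.469, 0.1241, 0.1065]
ee_rot: [0.785, 0.431, 0.022, 0.445]
wrist_force: [1.8, -0.2, 0.3]
width: 0.05
finger_force: 0.0
```

```bash
python3 - <<'E'
from tilt import *
s=sense();print(s["time_s"],s["wrist_force"],inS(s["eef_pos"]).round(4))
v,f,n=fitblock([-.017,.0,D(180),0],("scene",),z0=.017);print(v.round(4),np.degrees(v[2:]).round(1),round(f,3),n)
for q,P,p0 in(("stop",pieces_stop(),(.651,-.013,-.34)),("ink_tin",box(.11,.072,.02),(.567,-.163,-.23))):
    v,f,n=fit(q,P,p0,("scene",));print(q,v.round(4),round(f,3))
for q in("pencil_cup","tape","punch","stapler","block"):
    print(q,[(round(d["confidence"],2),np.round(d["centre"]).tolist()) for d in silhouettes(q,"scene")][:3])
E
```

```text
23.3 [ 0.02796674  1.13721908 -0.47274981] [-0.2179  0.0712  0.107 ]
[-1.5000e-02 -4.0000e-03  3.2029e+00 -3.0000e-03] [183.5  -0.2] 0.042 ['scene']
stop [ 0.65   -0.0168 -0.3432] 0.167
ink_tin [ 0.5675 -0.163  -0.2376] 0.101
pencil_cup [(0.91, [243.0, 289.0])]
tape [(0.8, [400.0, 332.0])]
punch [(0.92, [283.0, 140.0])]
stapler [(0.82, [207.0, 144.0])]
block [(0.79, [359.0, 219.0]), (0.69, [314.0, 183.0]), (0.6, [278.0, 247.0])]
```

All the other things are unmoved, the block is flat, and the arm is clear. Handing in.

```bash
python3 -c "
from rig import job_done;print(job_done())"
```

```text
the job is handed in; nothing more can be done
None
```

The stamp block was pushed up to lean on the stop, tipped back under support, and now lies flat, rubber side down, on the cart in front of it; the other things are where they were, and I handed the job in at about 23 s.

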